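# Load the weight carriage of the abrasion tester with a hooked rod

### The job

Load the abrasion tester for its next run: take the hooked rod, reach under the overhanging plate, catch the hidden drawbar eye and draw the carriage fully out, then put every steel sleeve weight on the bench fully down over a spigot of its own. Push the loaded carriage fully home again with the hooked rod, without banging it either way, and stand the rod upright in its tray; leave everything else where it is.

Things in the scene. Friction and masses are not known exactly. Their poses are not given: they have to be found in the camera images.
- tester: white bench abrasion tester, fixed, 300 mm deep, 340 wide, 230 high. Origin at bench level below the middle of the front edge of its overhanging aluminium plate; x points level into the machine (the carriage comes out along -x), z up. Two 22 mm pillars stand 25 mm behind the edge, 155 mm left and right of the middle; side walls start 60 mm behind the edge; between them the front is open
- plate_edge (a point): middle of the front edge of the plate (the ledge), on its top, 125 mm above the bench; the plate is 10 mm thick, its underside 115 mm above the bench; a control box stands on it from 145 mm behind the edge. Axes as the tester's
- eye (a point): centre of the carriage's drawbar eye: a level steel ring, hole 29 mm, wire 7 mm thick, mid-height 30 mm above the bench (top 34). When home it is on the tester's middle line, 45 mm behind the plate's edge, hidden from above. A neck joins it to the carriage deck, whose front edge is 30 mm behind the eye's centre (deck 240 mm wide, top 26 mm above the bench). Axes as the tester's
- carriage (a joint): travel of the carriage out of the tester along the tester's -x, m: 0 = home, 0.19 = fully out, rigid stops at both. It slides with 2 to 3 N of friction, stays where it is left, has no latch or spring
- rod_grip (a point): point to grip on the hooked rod: in its upright black handle (24 mm wide across the rod, 36 mm along it, from 8 to 92 mm above the underside of its foot), 55 mm above that underside. x points along the rod to the hook, z up. The handle stands by itself on a steel foot 60 mm (along x) by 50 mm, 8 mm thick. Weighs 0.35 kg in all
- rod_foot (a point): centre of the underside of the hooked rod's foot (x along the rod to the hook, z up)
- rod_tip (a point): lower end of the hook: a round pin 8 mm thick hanging straight down from the far end of the level steel rod, 140 mm ahead of the handle's middle; this point is 20 mm above the underside of the foot. The rod is 8 mm thick, its top 66 mm above the underside of the foot
- rest_floor (a point): middle of the floor of the rod's grey parking tray (fixed, 92 mm square inside, floor 4 mm and rim 12 mm above the bench); the rod's foot stands in it, in any direction
- sleeve0_mid (a point): centre (half-way up) of a steel sleeve weight: a tube 40 mm outside, 23 mm bore, 40 mm high, standing upright on the bench, the same either way up, about 0.2 kg; two or three of the three sleeves are there
- spigot0 (a point): foot of an upright steel spigot on the carriage deck, 26 mm above the bench, 65 mm behind the eye; 20 mm thick, 48 mm high, the last 10 mm tapering to 8 mm. The three stand in a row across the carriage, 80 mm apart; under the plate when home, 80 mm in front of the plate's edge when fully out
- sleeve1_mid (a point): centre (half-way up) of a steel sleeve weight: a tube 40 mm outside, 23 mm bore, 40 mm high, standing upright on the bench, the same either way up, about 0.2 kg; two or three of the three sleeves are there
- spigot1 (a point): foot of an upright steel spigot on the carriage deck, 26 mm above the bench, 65 mm behind the eye; 20 mm thick, 48 mm high, the last 10 mm tapering to 8 mm. The three stand in a row across the carriage, 80 mm apart; under the plate when home, 80 mm in front of the plate's edge when fully out
- sleeve2_mid (a point): centre (half-way up) of a steel sleeve weight: a tube 40 mm outside, 23 mm bore, 40 mm high, standing upright on the bench, the same either way up, about 0.2 kg; two or three of the three sleeves are there
- spigot2 (a point): foot of an upright steel spigot on the carriage deck, 26 mm above the bench, 65 mm behind the eye; 20 mm thick, 48 mm high, the last 10 mm tapering to 8 mm. The three stand in a row across the carriage, 80 mm apart; under the plate when home, 80 mm in front of the plate's edge when fully out
- blank: bystander: solid brass weight with a neck and knob, 40 mm across, 46 mm high, no bore; origin at its underside (tools: on their length)
- bottle: bystander: white bottle, 60 mm across, 150 mm high; origin at its underside (tools: on their length)
- driver: bystander: screwdriver lying flat; origin at its underside (tools: on their length)
- holder: bystander: low aluminium disc with a boss, 60 mm across, 24 mm high; origin at its underside (tools: on their length)
- nutcup: bystander: empty grey plastic cup, 66 mm across, 70 mm high; origin at its underside (tools: on their length)
- spanner: bystander: wrench lying flat; origin at its underside (tools: on their length)
- tape: bystander: cardboard ring, 90 mm across, 20 mm high; origin at its underside (tools: on their length)
Mind the look-alikes: they are no part of the job. Leave any purple look-alike of the part that bears sleeve1_mid alone.

How it is judged:
By the outcome, as a careful person would: the job done as asked, in the order asked, and still so for the second after the job is handed in, with the robot touching nothing.
Of sleeve0, sleeve1, sleeve2 only 2 to 3 are there at a start; the rules pass over those that are not, and their reading is None.
At some moment in a run one of sleeve0, sleeve1, sleeve2 may be knocked a few centimetres aside while the robot is not near it.
It also fails if it takes over 210 s, if anything falls off the work surface, if the arm or the gripper's body presses on something with over 40 N, if the wrist force passes 120 N, or if a joint passes its speed limit or range.

### The arm

A 6-joint arm with a two-finger parallel gripper is mounted at the origin on the work surface. World frame = base frame: x ahead of the robot, y to its left, z up, the work surface at z = 0. Lengths are in m, angles in rad, forces in N, time in s.
With the tool pointing down it reaches from about 0.3 to 0.825 m from the base axis. Payload 5.4 kg.
Tool frame: the origin (TCP) lies at the very end of the fingers, on their centre line; the grasp point (between the pads) lies 19 mm behind it; z points along the fingers, x is the direction in which the jaws open and shut, and the axes are right-handed (so a half turn about z gives the same grasp; the last joint's range is limited). The gripper opens to 92 mm and grips with 3 to 60 N. Pads are 20 mm wide; open, the fingers measure 128 mm over their backs; the gripper's body (75 mm by 189 mm) begins 69 mm behind the grasp point.
Start: joints at [0.956, 0.158, 1.597, -0, 1.386, -0.21], TCP at [0.226, 0.529, 0.176] pointing down, gripper open.
Joint ranges: [-2.91, 2.91], [-0.94, 2.29], [0.18, 2.7], [-1.29, 4.43], [0.17, 2.64], [-3, 3]. Speed limits (rad/s): [2.57, 2.57, 3.14, 3.14, 3.14, 3.14].

### API

Orientations are given as a rotation vector (axis times angle).
In Python, from workcell import bot gives the robot as it stands. Calls block until the motion is done:
- bot.goto(position, orientation): joint-space move of the TCP to a pose.
- bot.line_to(position, rot=None, max_speed=0.15): straight line of the TCP; rot=None keeps the orientation; max_speed is the mean speed in m/s.
- bot.set_joints(angles): joint-space move.
- bot.set_gripper(opening, newtons=None): opening from 0.0 (shut) to 1.0 (fully open); newtons is the grip in N (None keeps the last); returns when the fingers have stopped.
- bot.hold(seconds).
- bot.inverse_kinematics(position, orientation): joint angles nearest the present ones, or None.
- bot.read_camera(name): name is "scene" or "top"; returns a dict with "pixels" (384x512x3 uint8, blue, green, red), "fx", "fy", "cx", "cy" (pixels), "R" (3x3) and "t" (3): a world point X has camera coordinates R X + t. Camera axes: x right, y down, z forward; pixel columns grow to the right and rows downward; lengths in m; the calibration is good to about 2 mm. A picture is of the moment at which its call begins. There is no depth.
A pose or a line that the arm cannot do raises bot.MotionError and nothing moves.
- bot.job_done(): hands the job in, once; it reports no verdict.
Readings, each from a call of its own:
- bot.current_clock(): time.
- bot.current_joints(): joint angles.
- bot.current_joint_vel(): joint speeds.
- bot.current_effort(): joint torques, N m.
- bot.current_ee_pos(): TCP position.
- bot.current_tool_rot(): TCP orientation.
- bot.current_contact_force(): force on the tool from outside, world axes, zero at the start.
- bot.current_ft_torque(): the same for the moment, N m.
- bot.current_opening(): opening from 0.0 (shut) to 1.0 (fully open).
Only numpy, scipy, OpenCV 4.12 (cv2) and the standard library are available. Lean on these libraries where they do the work, as an engineer would, in place of code of your own. Each camera call takes 0.05 s, during which the arm holds its last target.

## Working session

There is one attempt and no reset: what is moved stays moved. The work goes in short steps, each a Python script; the robot and the scene stay as the last script left them, time stands still between calls to the robot, and variables do not carry over. Pictures are saved under pics/ and viewed, and the job is handed in when it is done.

```bash
mkdir -p pics; ls; cat > h.py <<'E'
import numpy as np, cv2
from workcell import bot
def snap(name,tag):
    c=bot.read_camera(name); cv2.imwrite(f'pics/{tag}.png',c['pixels']); return c
def pix(c,X):
    q=np.asarray(c['R'])@np.asarray(X,float)+np.asarray(c['t']).ravel()
    return np.array([c['fx']*q[0]/q[2]+c['cx'],c['fy']*q[1]/q[2]+c['cy']])
def ray(c,u,v,z):
    R=np.asarray(c['R']);t=np.asarray(c['t']).ravel()
    o=-R.T@t; d=R.T@np.array([(u-c['cx'])/c['fx'],(v-c['cy'])/c['fy'],1])
    return o+d*(z-o[2])/d[2]
E
python3 - <<'E'
from h import *
for n in('scene','top'):
    c=snap(n,n+'0'); print(n,c['fx'],c['fy'],c['cx'],c['cy'],-np.array(c['R']).T@np.array(c['t']).ravel()); print(np.round(c['R'],3))
    im=cv2.resize(c['pixels'],(800,600),interpolation=cv2.INTER_CUBIC); cv2.imwrite(f'pics/{n}0b.png',im)
print(bot.current_clock(),bot.current_tool_rot())
E
```

```text
pics
scene 456.85592397961756 456.85592397961756 258.95832110353444 188.30500736838576 [ 1.14372736 -0.49300883  1.07927885]
[[ 0.631  0.776  0.01 ]
 [ 0.629 -0.504 -0.592]
 [-0.454  0.379 -0.806]]
top 444.39100418423635 444.39100418423635 251.36631032277575 190.55570503664308 [ 0.50183844 -0.03527803  1.58236555]
[[-0.018 -1.     0.018]
 [-0.997  0.017 -0.079]
 [ 0.079 -0.019 -0.997]]
0.1 [ 2.62211360e+00  1.72917848e+00 -2.44364843e-03]
```

View pics/scene0b.png

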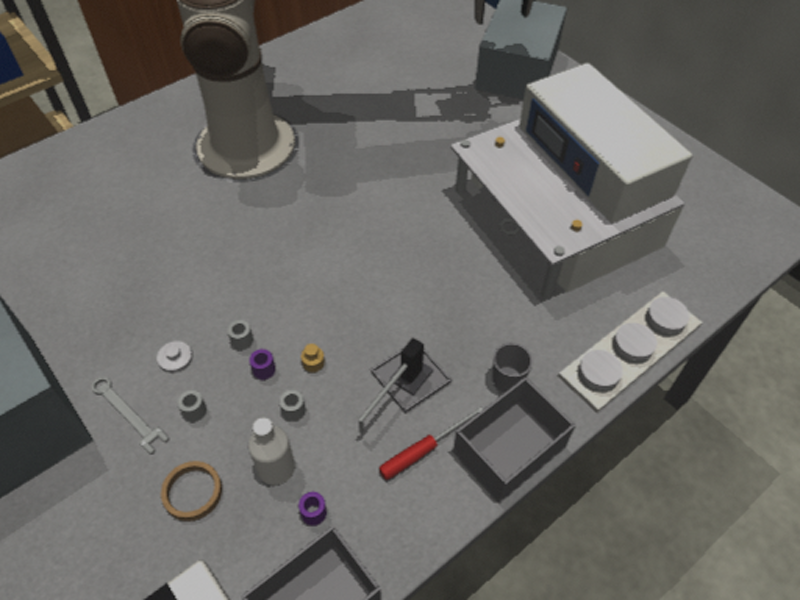

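View pics/top0b.png

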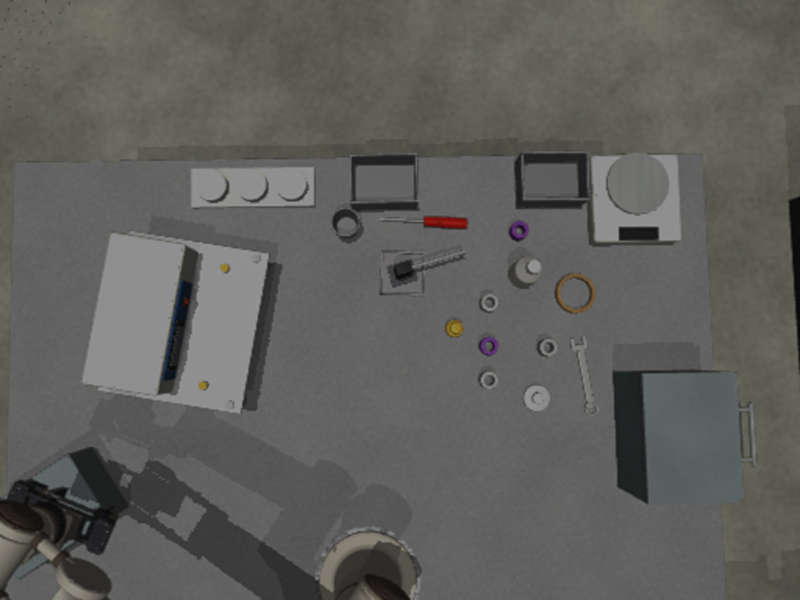

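The three steel sleeves are at top 800-px positions (489,302), (548,347) and (489,380). The look-alikes are the purple sleeves (519,231) and (488,346), the brass blank (455,328) and the holder (537,398). The rod handle is at (403,270) in its tray, and the tester's front edge runs (270,252)–(240,410). I'll check close crops next.

```bash
python3 - <<'E'
import cv2,numpy as np
t=cv2.imread('pics/top0.png')
def crop(im,x0,y0,x1,y1,s,n):
    c=cv2.resize(im[y0:y1,x0:x1],None,fx=s,fy=s,interpolation=cv2.INTER_CUBIC)
    c=np.clip(c.astype(float)*1.5,0,255).astype(np.uint8)
    for x in range((x0+9)//10*10,x1,10):
        cv2.line(c,((x-x0)*s,0),((x-x0)*s,4 if x%50 else 10),(0,255,255),1)
        if x%20==0: cv2.putText(c,str(x),((x-x0)*s,20),0,.4,(0,255,255),1)
    for y in range((y0+9)//10*10,y1,10):
        cv2.line(c,(0,(y-y0)*s),(5,(y-y0)*s),(0,255,255),1)
        if y%20==0: cv2.putText(c,str(y),(6,(y-y0)*s+4),0,.4,(0,255,255),1)
    cv2.imwrite(n,c)
crop(t,240,135,380,265,5,'pics/c1.png')
crop(t,40,140,190,270,5,'pics/c2.png')
s=cv2.imread('pics/scene0.png')
crop(s,225,205,315,290,7,'pics/c3.png')
E
```

```text
(no output)
```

View pics/c1.png

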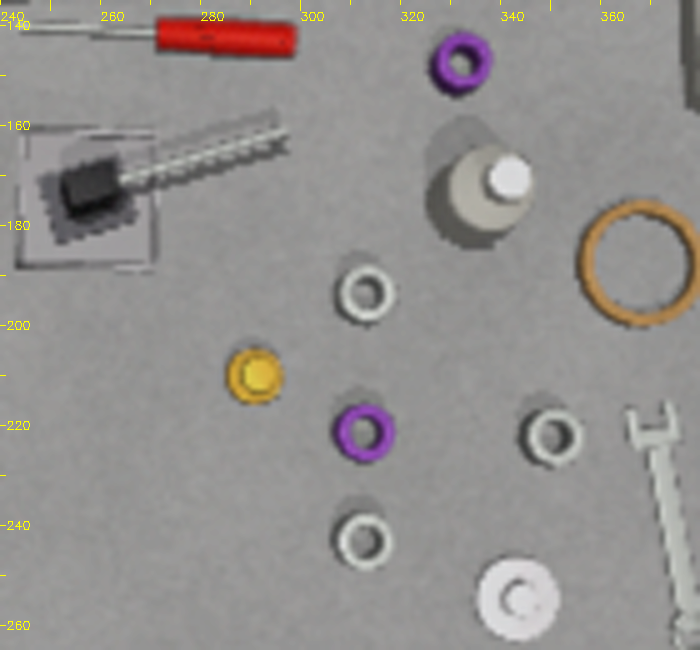

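View pics/c2.png

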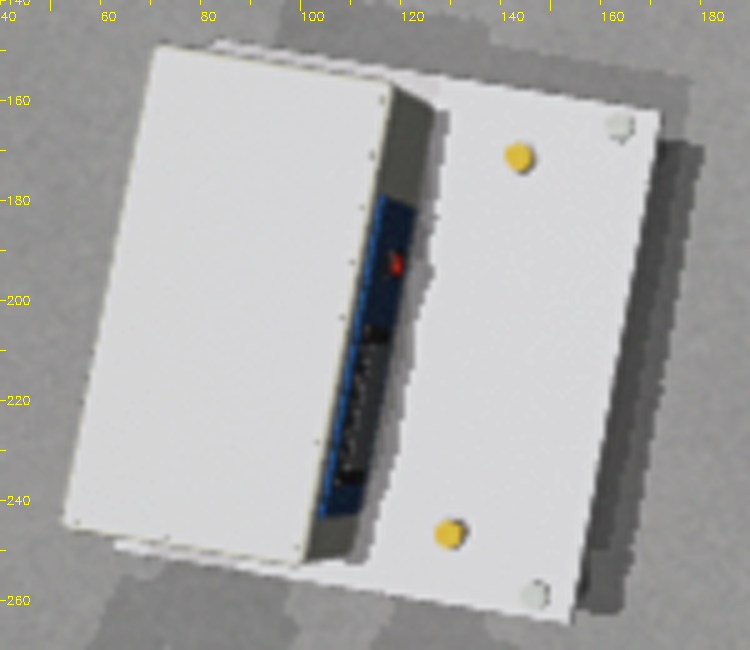

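View pics/c3.png

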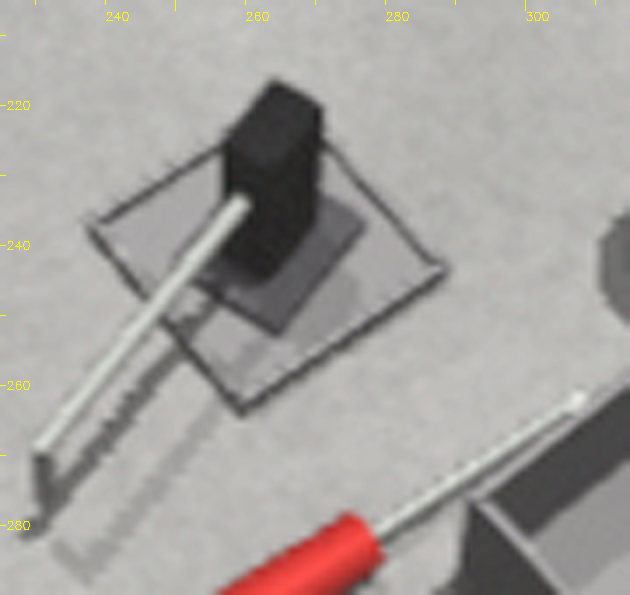

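```bash
cat > crop.py <<'E'
import cv2,numpy as np
def crop(im,x0,y0,x1,y1,s,n,g=1.5):
    c=cv2.resize(im[y0:y1,x0:x1],None,fx=s,fy=s,interpolation=cv2.INTER_CUBIC)
    c=np.clip(c.astype(float)*g,0,255).astype(np.uint8)
    for x in range((x0+9)//10*10,x1,10):
        cv2.line(c,((x-x0)*s,0),((x-x0)*s,4 if x%50 else 10),(0,255,255),1)
        if x%20==0: cv2.putText(c,str(x),((x-x0)*s,20),0,.4,(0,255,255),1)
    for y in range((y0+9)//10*10,y1,10):
        cv2.line(c,(0,(y-y0)*s),(5,(y-y0)*s),(0,255,255),1)
        if y%20==0: cv2.putText(c,str(y),(6,(y-y0)*s+4),0,.4,(0,255,255),1)
    cv2.imwrite(n,c)
E
python3 - <<'E'
from crop import *
s=cv2.imread('pics/scene0.png')
crop(s,280,75,440,190,5,'pics/d1.png',2)
crop(s,105,195,215,280,7,'pics/d2.png')
E
```

```text
(no output)
```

View pics/d1.png

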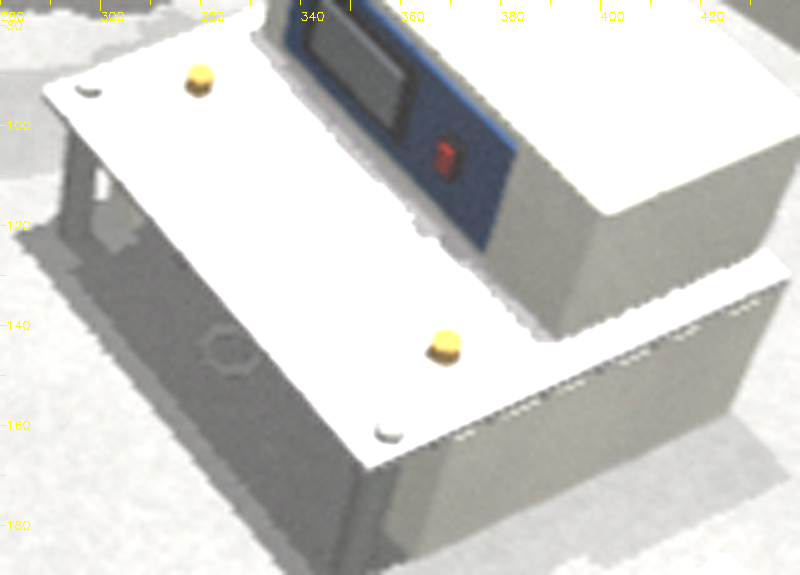

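View pics/d2.png

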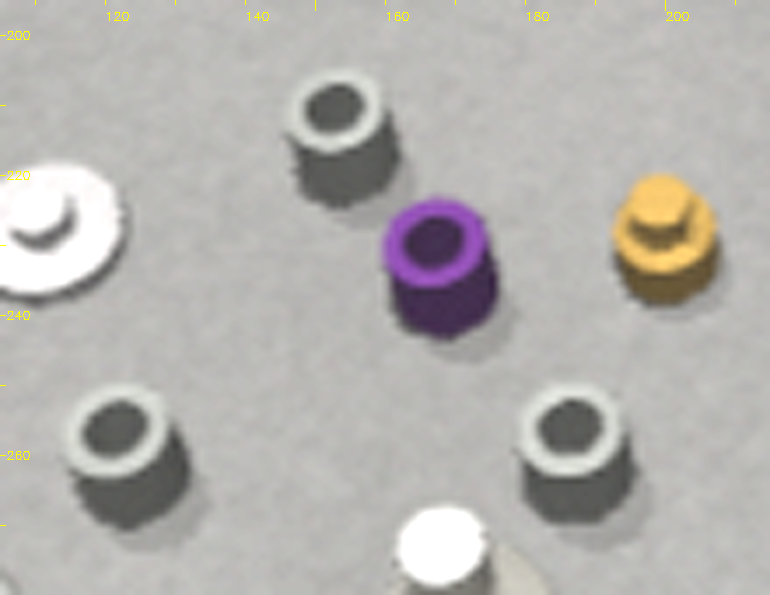

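```bash
python3 - <<'E'
from h import *
T=bot.read_camera('top');S=bot.read_camera('scene')
def p(n,t,s,z):
    a=ray(T,*t,z)[:2];b=ray(S,*s,z)[:2];print(n,a.round(4),b.round(4),'d',((a-b)*1000).round(1));return (a+b)/2
p('A',(313.2,193.7),(186.8,256.2),.04)
p('B',(350,221.8),(120,256.7),.04)
p('C',(312.6,242.7),(151.4,210.5),.04)
f1=p('plate far(+x)',(171.5,162),(353,168.5),.125)
f2=p('plate near',(154,265),(288.3,93),.125)
m=(f1+f2)/2;d=f1-f2;print(m,np.linalg.norm(d))
tx=np.array([-d[1],d[0]])/np.linalg.norm(d); print('tester x',tx, 'eye home pred',m+.045*tx)
print('eye seen',ray(S,326.3,145,.032))
p('tray a',(243.5,188.5),(0,0),.012)
h=p('handle top',(257.7,170.3),(263.0,218.5),.096)
p('tray corners',(244,162),(260,240),.012)
for q in [(244.5,161.5),(271,162),(271.5,188),(243.5,188)]: print('T',ray(T,*q,.012)[:2])
for q in [(237,238),(287,243.5),(258,264),(262,220)]: print('S',ray(S,*q,.012)[:2])
print('rod end', ray(T,295.5,162,.07)[:2], ray(S,230,268.5,.07)[:2],'tip',ray(S,229,281.5,.024)[:2])
E
```

```text
A [ 0.6093 -0.2803] [ 0.6097 -0.2818] d [-0.4  1.5]
B [ 0.5092 -0.4056] [ 0.5049 -0.4142] d [4.3 8.6]
C [ 0.4395 -0.2732] [ 0.4336 -0.2791] d [5.9 5.9]
plate far(+x) [0.7162 0.1984] [0.7131 0.1946] d [3.1 3.8]
plate near [0.3811 0.2563] [0.3818 0.2547] d [-0.6  1.6]
[0.54803765 0.22601824] 0.3383661308468813
tester x [0.17430649 0.98469145] eye home pred [0.55588144 0.27032936]
eye seen [0.55539954 0.26461903 0.032     ]
tray a [ 0.634  -0.0375] [-0.8693 -0.2154] d [1503.3  177.9]
handle top [ 0.6877 -0.0863] [ 0.6704 -0.0823] d [17.2 -3.9]
tray corners [ 0.7287 -0.0409] [ 0.6775 -0.0968] d [51.2 55.8]
T [ 0.73048387 -0.04272943]
T [ 0.72718698 -0.13718727]
T [ 0.63411441 -0.13692213]
T [ 0.63579657 -0.0375539 ]
S [ 0.63410069 -0.1409403 ]
S [ 0.73088878 -0.04746189]
S [ 0.7293177  -0.14567429]
S [ 0.63204768 -0.0525233 ]
rod end [ 0.71752488 -0.21772646] [ 0.71859873 -0.2250594 ] tip [ 0.72609262 -0.23619991]
```

```bash
cat > wf.py <<'E'
from h import *
from crop import crop
def overlay(c,polys,x0,y0,x1,y1,s,n,g=1.5):
    im=c['pixels'][y0:y1,x0:x1]
    im=cv2.resize(im,None,fx=s,fy=s,interpolation=cv2.INTER_CUBIC)
    im=np.clip(im*float(g),0,255).astype(np.uint8)
    for P,col in polys:
        q=np.array([pix(c,X) for X in P]); q=((q-[x0,y0])*s).round().astype(np.int32)
        cv2.polylines(im,[q],False,col,1)
    cv2.imwrite(n,im)
def circ(x,y,z,r): 
    a=np.linspace(0,2*np.pi,41); return np.c_[x+r*np.cos(a),y+r*np.sin(a),np.full(41,z)]
def rim_fit(c,guess,z,r=.020):
    """light steel rim: threshold bright low-sat around guess"""
    g=pix(c,[*guess,z]); x,y=g.round().astype(int); w=14
    sub=c['pixels'][y-w:y+w+1,x-w:x+w+1].astype(float)
    m=(sub.min(2)>THR).astype(np.uint8)
    n,l,st,ce=cv2.connectedComponentsWithStats(m)
    best=max(range(1,n),key=lambda i:st[i,4]*(np.hypot(*(ce[i]-w))<6))
    cs,_=cv2.findContours((l==best).astype(np.uint8),cv2.RETR_EXTERNAL,cv2.CHAIN_APPROX_NONE)
    k=max(cs,key=len); e=cv2.fitEllipse(k) if len(k)>5 else (ce[best],)
    u=np.array(e[0])+[x-w,y-w]
    return u,ray(c,*u,z)[:2],st[best,4],e
THR=150
E
python3 - <<'E'
import wf; from wf import *
for n in('top','scene'):
    c=bot.read_camera(n)
    for k,g in dict(A=(.609,-.281),B=(.508,-.41),C=(.437,-.276)).items():
        for thr in(140,):
            wf.THR=thr
            try:
                u,p,a,e=rim_fit(c,g,.04); print(n,k,thr,u.round(1),p.round(4),a,np.round(e[1],1))
                q=ray(c,u[0]+.5,u[1]+.5,.04)[:2]; print('   half',q.round(4))
            except Exception as ex: print(n,k,thr,ex)
    print(c['pixels'][pix(c,[.609,-.281,.04]).astype(int)[1]-0, int(pix(c,[.609,-.281,.04])[0])-10:][:20].tolist())
E
```

```text
top A 140 max() iterable argument is empty
top B 140 max() iterable argument is empty
top C 140 tuple index out of range
[[100, 100, 101], [100, 100, 100], [96, 97, 97], [78, 79, 79], [61, 63, 62], [106, 109, 107], [119, 123, 121], [97, 99, 98], [96, 97, 97], [100, 101, 102], [101, 101, 102], [84, 85, 85], [51, 51, 51], [69, 71, 70], [127, 130, 129], [122, 125, 124], [99, 100, 101], [100, 101, 102], [98, 99, 98], [97, 97, 97]]
scene A 140 [186.  255.7] [ 0.6072 -0.2827] 36 [11.1 12.2]
   half [ 0.6092 -0.2825]
scene B 140 [140.2 270.2] [ 0.5695 -0.3937] 15 [28.4 58.6]
   half [ 0.5715 -0.3935]
scene C 140 [157. 214.] [ 0.4529 -0.2732] 5 [3.5 4.9]
   half [ 0.4551 -0.273 ]
[[122, 123, 125], [124, 125, 126], [125, 127, 127], [136, 140, 139], [144, 148, 148], [116, 121, 120], [69, 72, 71], [59, 60, 59], [61, 63, 62], [59, 61, 61], [60, 62, 62], [60, 62, 61], [61, 62, 61], [58, 59, 59], [73, 75, 75], [118, 122, 122], [140, 145, 143], [121, 125, 124], [111, 113, 114], [118, 120, 122]]
```

```bash
cat >> wf.py <<'E'
from scipy.optimize import minimize
def samp(g,c,X,off=0.0):
    R=np.asarray(c['R']);t=np.asarray(c['t']).ravel();q=X@R.T+t
    u=(c['fx']*q[:,0]/q[:,2]+c['cx']-off).astype(np.float32);v=(c['fy']*q[:,1]/q[:,2]+c['cy']-off).astype(np.float32)
    return cv2.remap(g,u[None],v[None],cv2.INTER_LINEAR)[0]
def ring(r0,r1,z):
    return np.vstack([np.c_[r*np.cos(a),r*np.sin(a),np.full(36,z)] for r in np.linspace(r0,r1,4) for a in [np.linspace(0,2*np.pi,36,endpoint=False)]])
def sleevefit(c,guess,z=.04,off=0.0,rng=.012):
    g=c['pixels'].astype(np.float32).mean(2)
    rim,bore,out=ring(.0135,.0185,z),ring(.001,.0095,z),ring(.0215,.024,z)
    def f(p):
        o=np.array([p[0],p[1],0]); return -(samp(g,c,rim+o,off).mean()-.6*samp(g,c,bore+o,off).mean()-.4*samp(g,c,out+o,off).mean())
    G=[(f((guess[0]+a,guess[1]+b)),guess[0]+a,guess[1]+b) for a in np.arange(-rng,rng+1e-6,.002) for b in np.arange(-rng,rng+1e-6,.002)]
    s=min(G); r=minimize(f,s[1:],method='Nelder-Mead',options=dict(initial_simplex=[s[1:],(s[1]+.002,s[2]),(s[1],s[2]+.002)]))
    return r.x,-r.fun
E
python3 - <<'E'
from wf import *
T=bot.read_camera('top');S=bot.read_camera('scene')
for k,g in dict(A=(.609,-.281),B=(.508,-.41),C=(.437,-.276)).items():
    for off in(0,.5):
        a=sleevefit(T,g,off=off);b=sleevefit(S,g,off=off);print(k,off,a[0].round(4),b[0].round(4),((a[0]-b[0])*1000).round(1),round(a[1]),round(b[1]))
E
```

```text
A 0 [ 0.6121 -0.281 ] [ 0.6068 -0.2823] [5.4 1.3] 35 58
A 0.5 [ 0.6103 -0.2827] [ 0.6088 -0.2821] [ 1.4 -0.6] 35 58
B 0 [ 0.5089 -0.4097] [ 0.504  -0.4111] [4.9 1.4] 38 55
B 0.5 [ 0.5071 -0.4116] [ 0.5062 -0.4109] [ 0.9 -0.7] 38 55
C 0 [ 0.4383 -0.275 ] [ 0.4335 -0.2763] [4.8 1.2] 36 53
C 0.5 [ 0.4364 -0.2767] [ 0.4359 -0.276 ] [ 0.5 -0.7] 36 53
```

```bash
cat > fit1.py <<'E'
from wf import *
from scipy.optimize import least_squares
T=bot.read_camera('top');S=bot.read_camera('scene')
def tf(p,L):
    c,s=np.cos(p[2]),np.sin(p[2]);L=np.atleast_2d(L).astype(float)
    return np.c_[p[0]+c*L[:,0]-s*L[:,1],p[1]+s*L[:,0]+c*L[:,1],L[:,2]]
def fit(obs,p0):
    f=lambda p:np.concatenate([pix(c,tf(p,L)[0])-uv for c,L,uv in obs])
    r=least_squares(f,p0,loss='soft_l1'); return r.x,r.fun.reshape(-1,2)
tester,res=fit([(T,(0,-.17,.125),(172,162.4)),(T,(0,.17,.125),(154.6,264.8)),(S,(0,.17,.125),(288.4,93)),(S,(0,-.17,.125),(353.6,169)),(S,(.045,0,.034),(326.2,144.5))],(.55,.226,1.4))
print('tester',tester.round(4),res.round(1).tolist())
print('eye',tf(tester,(.045,0,.03)))
Z=.004
rod,res=fit([(S,(.144,0,.062+Z),(231,269.3)),(S,(.140,0,.020+Z),(229.7,282)),(S,(0,0,.092+Z),(264.1,221.9)),(S,(-.03,.025,.008+Z),(277.1,237.6)),(S,(.03,.025,.008+Z),(264.6,252.9)),(T,(.144,0,.066+Z),(297.6,161.2))],(.68,-.085,-1.28))
print('rod',rod.round(4),res.round(1).tolist())
def box(p,x0,x1,y0,y1,z0,z1,col):
    o=[]
    for z in(z0,z1): o.append((tf(p,[(x0,y0,z),(x1,y0,z),(x1,y1,z),(x0,y1,z),(x0,y0,z)]),col))
    for a in((x0,y0),(x1,y0),(x1,y1),(x0,y1)): o.append((tf(p,[(*a,z0),(*a,z1)]),col))
    return o
g=(0,255,0);r=(0,0,255);y=(0,255,255)
def rodw(p,Z): return box(p,-.018,.018,-.012,.012,.008+Z,.092+Z,g)+box(p,-.03,.03,-.025,.025,Z,.008+Z,r)+[(tf(p,[(.018,-.004,.062+Z),(.144,-.004,.062+Z),(.144,.004,.062+Z),(.018,.004,.062+Z)]),y),(tf(p,[(.140,0,.062+Z),(.140,0,.02+Z)]),y)]
def ring2(p,x,yy,z,rr):
    a=np.linspace(0,6.2832,33); return tf(p,np.c_[x+rr*np.cos(a),yy+rr*np.sin(a),np.full(33,z)])
W=rodw(rod,Z)
tray=None
tw=box(tester,0,.3,-.17,.17,.115,.125,g)+[(ring2(tester,.045,0,.034,.018),r)]
if __name__=='__main__':
    overlay(S,W,215,205,305,290,8,'pics/o1.png');overlay(T,W,235,150,305,200,9,'pics/o2.png')
    overlay(S,tw,280,60,440,190,5,'pics/o3.png',2);overlay(T,tw,40,140,190,270,5,'pics/o4.png')
E
python3 fit1.py; cd pics; python3 -c "
import cv2,numpy as np
f=lambda n:cv2.resize(cv2.imread(n),(400,300))
cv2.imwrite('m1.png',np.vstack([np.hstack([f('o1.png'),f('o2.png')]),np.hstack([f('o3.png'),f('o4.png')])]))"
```

```text
tester [0.5481 0.2245 1.3952] [[0.6, -0.2], [0.1, 0.3], [-0.5, -0.1], [0.1, 0.0], [1.3, -0.5]]
eye [[0.55599786 0.26876156 0.03      ]]
rod [ 0.6826 -0.0889 -1.3037] [[-1.4, 1.2], [1.6, -5.2], [-0.1, 1.1], [0.4, -1.0], [0.0, -0.3], [0.8, -0.1]]
```

View pics/o1.png

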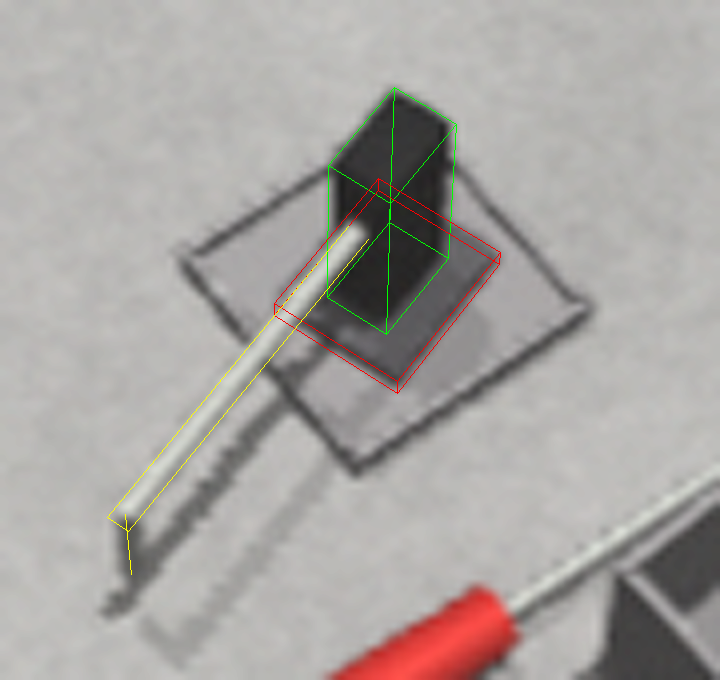

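View pics/o2.png

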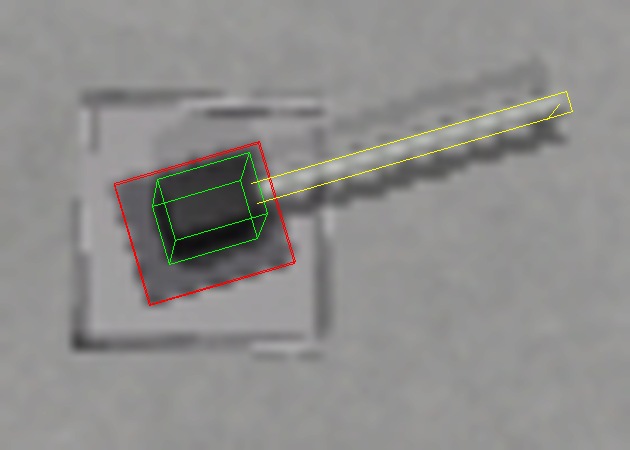

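View pics/m1.png

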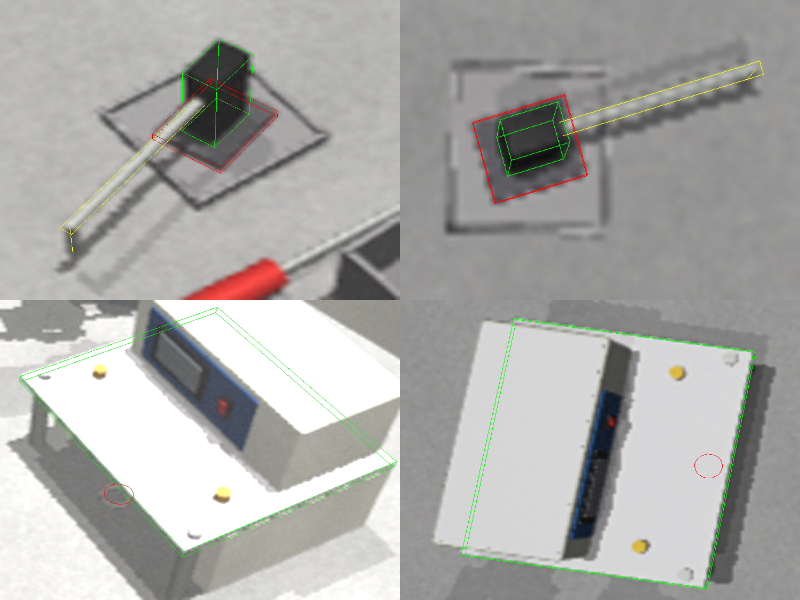

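```bash
cat >> h.py <<'E'
from scipy.spatial.transform import Rotation as Rn
def rot(a): return (Rn.from_euler('z',a)*Rn.from_matrix(np.diag([1.,-1,-1]))).as_rotvec()
def st(m=''): print(m,round(bot.current_clock(),1),np.round(bot.current_ee_pos(),4),np.round(bot.current_contact_force(),1),'op',round(bot.current_opening(),3),np.round(bot.current_joints(),2))
E
python3 - <<'E'
from h import *
bot.line_to([.226,.529,.36],max_speed=.25); st()
a=-1.3037-np.pi/2
for P,aa in(((.6826,-.0889,.25),a),((.6826,-.0889,.04),a),((.531,.130,.04),1.395-np.pi/2),((.498,-.057,.04),1.395-np.pi/2)):
    print(bot.inverse_kinematics(P,rot(aa)))
bot.goto([.6826,-.0889,.25],rot(a)); st()
snap('top','t1')
E
```

```text
1.4 [0.2257 0.5285 0.3583] [-0.1  0.4 -0.9] op 0.998 [ 0.96  0.11  1.29 -0.    1.74 -0.21]
[-0.3045823   0.42209503  1.13185774  0.          1.58763989  2.56991403]
[-0.3045823   0.56528946  1.35550637  0.          1.22079682  2.56991403]
[ 1.89777692e-02  2.32765987e-01  1.79626455e+00 -4.44089210e-16
  1.11256212e+00  1.94774096e-01]
[-3.55505101e-01  1.22165547e-01  1.92389190e+00 -4.44089210e-16
  1.09553521e+00 -1.79708774e-01]
 4.1 [ 0.6827 -0.0881  0.2502] [ 0.1 -0.6 -0. ] op 0.999 [-0.3   0.42  1.13  0.    1.59  2.57]
```

```bash
python3 - <<'E'
from h import *
bot.line_to([.6826,-.0889,.10],max_speed=.2)
c=snap('scene','s2')
from crop import crop
crop(c['pixels'],190,130,350,260,5,'pics/s2c.png')
bot.line_to([.6826,-.0889,.040],max_speed=.08); st('down')
bot.set_gripper(0.0,newtons=50); st('grip')
print(bot.current_ee_pos())
bot.hold(.3)
bot.line_to([.6826,-.0889,.12],max_speed=.1); st('lift')
c=snap('scene','s3');crop(c['pixels'],190,130,350,270,5,'pics/s3c.png')
E
```

```text
down 6.0 [ 0.6831 -0.0891  0.0406] [ 0.6 -0.4  0.7] op 1.003 [-0.3   0.56  1.35  0.    1.22  2.57]
grip 7.0 [ 0.6825 -0.0889  0.04  ] [-1.8  0.2  0.2] op 0.253 [-0.3   0.57  1.36 -0.    1.22  2.57]
[ 0.68250391 -0.08889436  0.03996615]
lift 8.3 [ 0.6819 -0.0887  0.1189] [-0.3  0.3 -3.8] op 0.256 [-0.3   0.49  1.3   0.    1.36  2.57]
```

View pics/s3c.png

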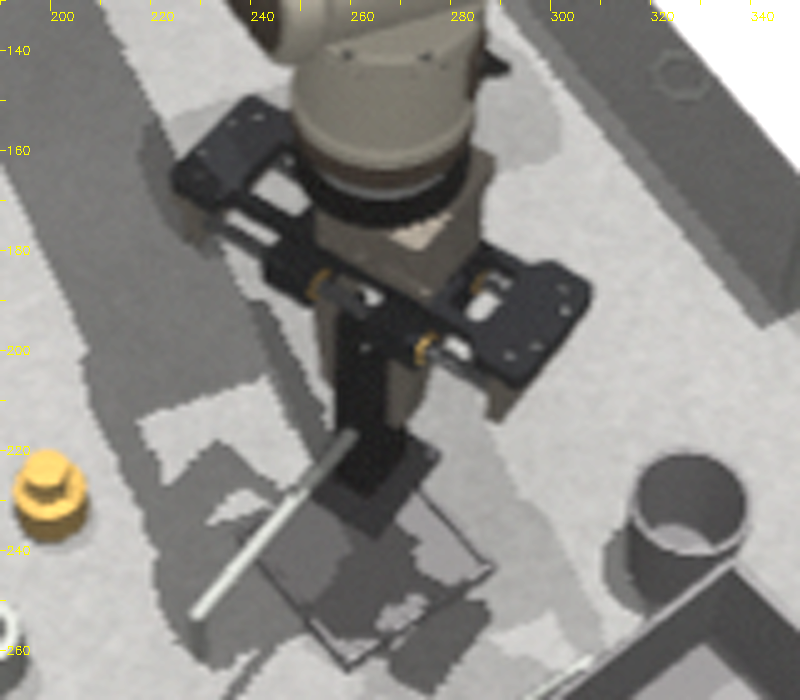

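```bash
python3 - <<'E'
from fit1 import *
from h import *
yaw=1.3952; a=yaw-np.pi/2
ex=np.array([np.cos(yaw),np.sin(yaw)]); eye=tf(tester,(.045,0,0))[0][:2]
bot.line_to([.6819,-.0887,.22],max_speed=.25)
p=eye-.140*ex-.11*ex
bot.goto([*p,.22],rot(a)); st('rot')
bot.line_to([*p,.075],max_speed=.2);bot.hold(.2); st('low')
e=bot.current_ee_pos(); 
S=snap('scene','s4');T=snap('top','t4')
R=(e[0],e[1],yaw);Z=e[2]-.036
w=rodw(R,Z)+[(ring2(tester,.045,0,.034,.018),r)]
overlay(S,w,220,90,380,210,5,'pics/o5.png',1.7);overlay(T,w,140,150,270,260,6,'pics/o6.png',1.7)
E
```

```text
tester [0.5481 0.2245 1.3952] [[0.6, -0.2], [0.1, 0.3], [-0.5, -0.1], [0.1, 0.0], [1.3, -0.5]]
eye [[0.55599786 0.26876156 0.03      ]]
rod [ 0.6826 -0.0889 -1.3037] [[-1.4, 1.2], [1.6, -5.2], [-0.1, 1.1], [0.4, -1.0], [0.0, -0.3], [0.8, -0.1]]
rot 11.2 [0.5123 0.0225 0.2197] [ 0.6  0.3 -2.8] op 0.258 [-0.19 -0.03  1.71 -0.    1.46 -0.02]
low 12.3 [0.5135 0.0224 0.0765] [ 0.6 -0.4 -3.3] op 0.253 [-0.19  0.1   1.87  0.    1.17 -0.02]
```

View pics/o5.png

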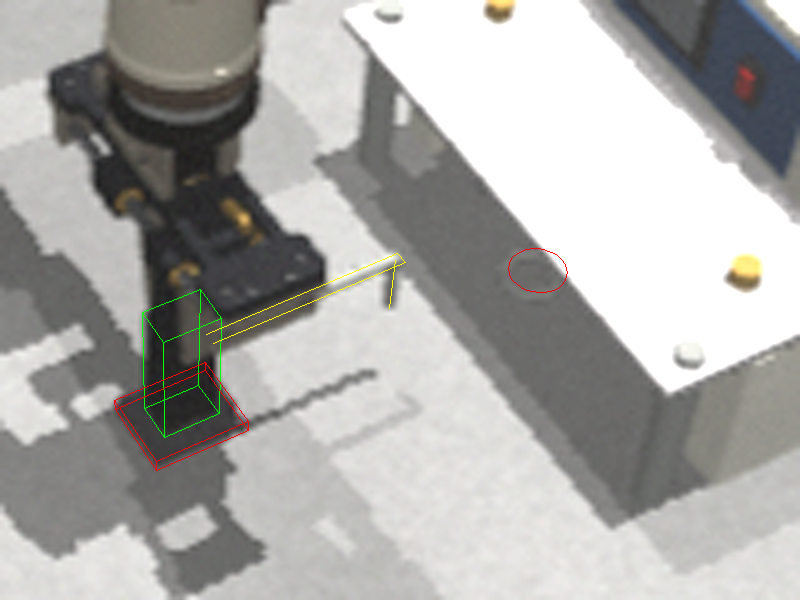

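View pics/o6.png

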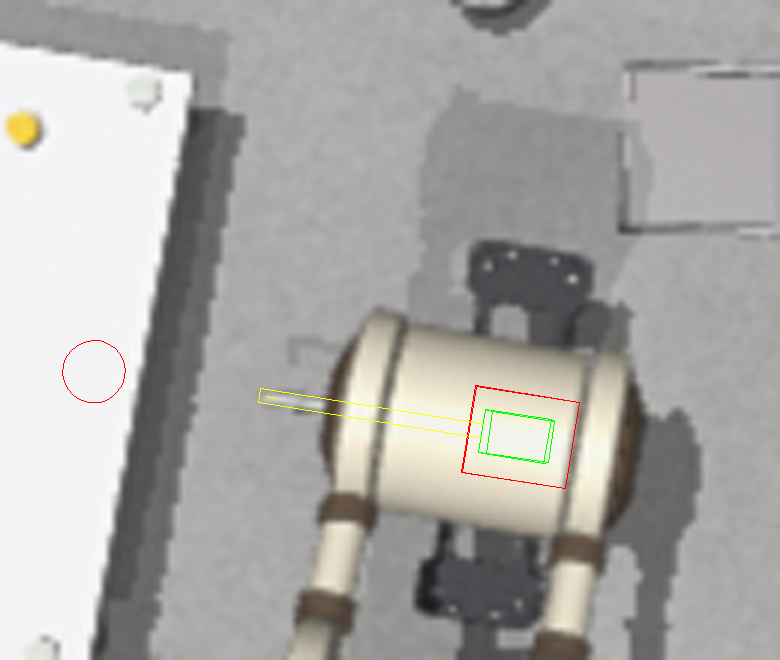

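```bash
cat > eye.py <<'E'
from fit1 import *
from h import *
yaw=1.3952; a=yaw-np.pi/2
ex=np.array([np.cos(yaw),np.sin(yaw)]); eye=tf(tester,(.043,0,0))[0][:2]
L=.1385
E
python3 - <<'E' | grep -v -e tester -e '^rod' -e '^eye'
from eye import *
p=eye-L*ex
bot.line_to([*(eye-(L+.10)*ex),.063],max_speed=.1)
bot.line_to([*p,.063],max_speed=.1);bot.hold(.2); st('above')
S=snap('scene','s5'); e=bot.current_ee_pos()
w=rodw((e[0],e[1],yaw),e[2]-.036)+[(ring2(tester,.043,0,.034,.018),r)]
overlay(S,w,270,90,370,180,8,'pics/o7.png',2);overlay(S,[],270,90,370,180,8,'pics/o7n.png',2)
E
```

```text
above 14.1 [0.5315 0.1299 0.063 ] [-0.5 -0.2 -3.5] op 0.257 [ 0.02  0.2   1.78 -0.    1.16  0.2 ]
```

View pics/o7n.png

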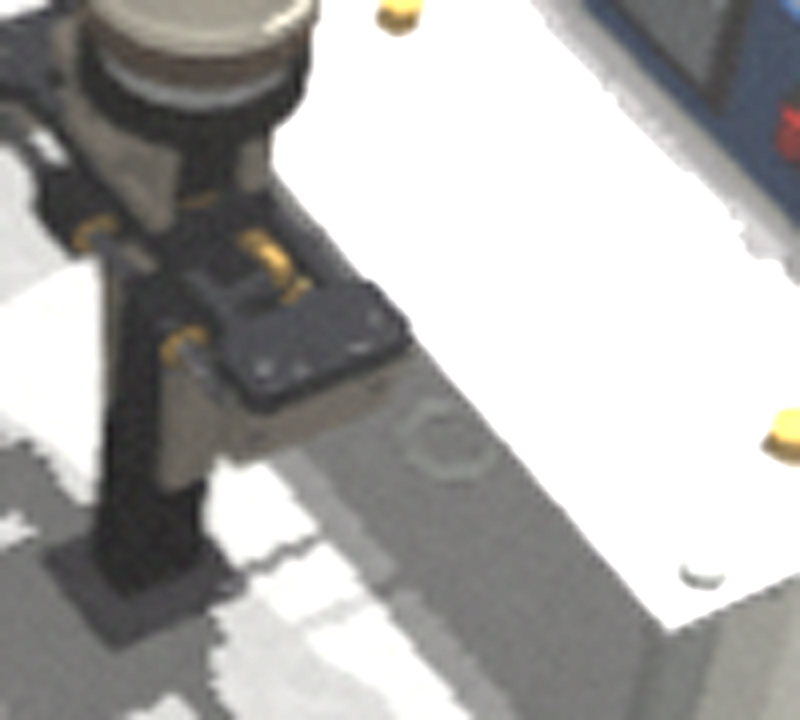

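View pics/o7.png

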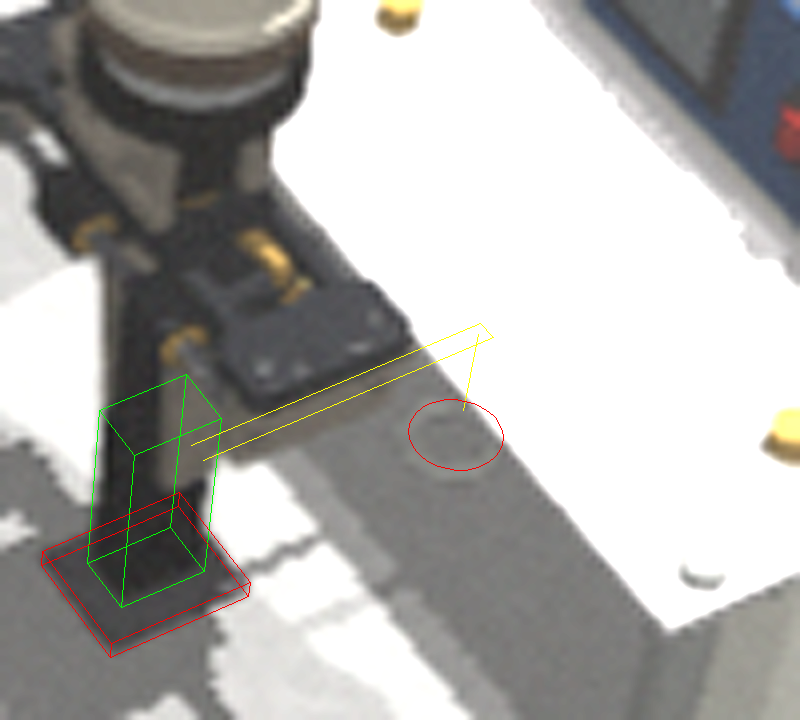

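```bash
sed -i 's/(.043,0,0)/(.0405,0,0)/' eye.py; python3 - <<'E' | grep -v -e tester -e '^rod' -e '^eye'
from eye import *
print(ray(bot.read_camera('scene'),325.9,145,.034), eye)
p=eye-L*ex
bot.line_to([*p,.063],max_speed=.05)
for z in(.055,.050,.046,.043,.0395):
    bot.line_to([*p,z],max_speed=.03); st('z%.3f'%z)
    f=bot.current_contact_force()
    if f[2]>4: print('contact');break
E
```

```text
[0.55575826 0.26221545 0.034     ] [0.55521162 0.26433078]
z0.055 15.0 [0.5307 0.128  0.0546] [ 0.  -0.3 -3.3] op 0.257 [0.02 0.21 1.79 0.   1.14 0.19]
z0.050 15.3 [0.5307 0.128  0.0497] [ 0.  -0.5 -3.7] op 0.256 [ 0.02  0.22  1.79 -0.    1.13  0.19]
z0.046 15.6 [0.5307 0.128  0.0457] [ 0.8  0.2 -2.5] op 0.256 [0.02 0.22 1.79 0.   1.12 0.19]
z0.043 15.8 [0.5308 0.128  0.0428] [ 0.2  0.5 -4. ] op 0.253 [0.02 0.23 1.8  0.   1.12 0.19]
z0.040 16.1 [0.5307 0.1279 0.0392] [-0.1  0.8 -3.9] op 0.256 [0.02 0.23 1.8  0.   1.11 0.19]
```

```bash
python3 - <<'E' | grep -v -e tester -e '^rod' -e '^eye'
from eye import *
p=eye-L*ex
for d in(.006,.012,.018,.024,.03,.036):
    bot.line_to([*(p-d*ex),.0392],max_speed=.03)
    f=np.array(bot.current_contact_force()); print(d,'along',round(f[:2]@ex,2),'lat',round(f[:2]@[-ex[1],ex[0]],2),round(f[2],1))
S=snap('scene','s6'); overlay(S,[],270,90,370,180,8,'pics/o8.png',2)
E
```

```text
0.006 along 0.79 lat 1.2 -2.9
0.012 along 0.55 lat 1.02 -3.8
0.018 along 0.87 lat 0.12 -3.1
0.024 along 0.51 lat 0.39 -3.3
0.03 along 0.87 lat 0.57 -3.6
0.036 along -0.94 lat 0.11 -3.1
```

View pics/o8.png

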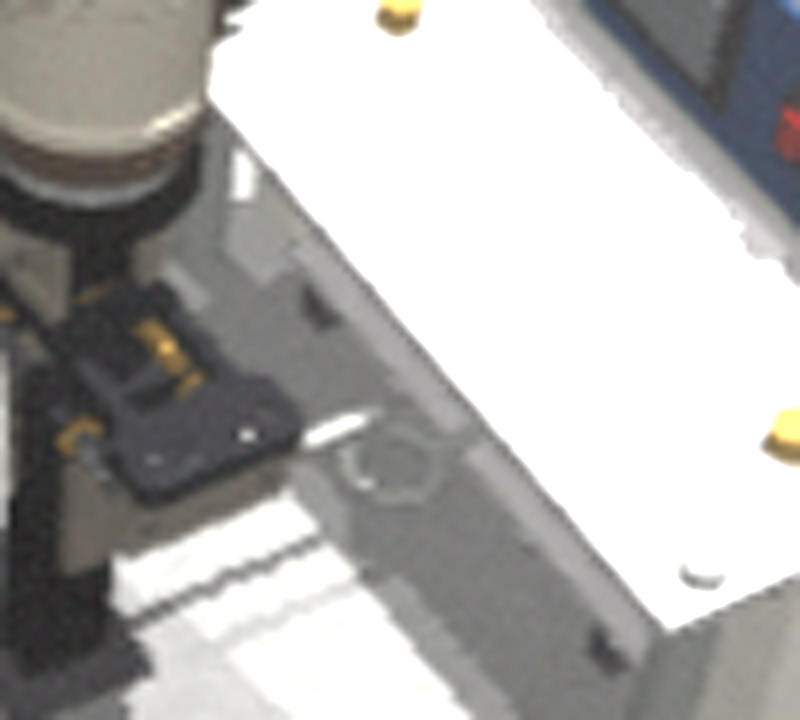

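```bash
python3 - <<'E' | grep -v -e tester -e '^rod' -e '^eye'
from eye import *
p=eye-L*ex
bot.line_to([*(p-.10*ex),.0392],max_speed=.05)
bot.line_to([*(p-.185*ex),.0392],max_speed=.05); bot.hold(.2)
d=.185
def fa(): return np.mean([np.array(bot.current_contact_force())[:2]@ex for _ in range(3)])
print('f',fa(), np.round(bot.current_ee_pos(),4))
n=0
while d<.215:
    d+=.0015
    bot.line_to([*(p-d*ex),.0392],max_speed=.008)
    e=np.array(bot.current_ee_pos()); f=fa(); dd=(p-e[:2])@ex
    print(round(d,4),round(dd,4),round(f,2))
    if f>6: break
S=snap('scene','s7');T=snap('top','t7');st()
overlay(S,[],210,90,370,210,5,'pics/o9.png',1.7);overlay(T,[],140,150,270,260,6,'pics/o10.png',1.7)
E
```

```text
f -0.027984657224302226 [ 0.4987 -0.0542  0.0392]
0.1865 0.1865 1.95
0.188 0.1881 2.41
0.1895 0.1896 1.33
0.191 0.1911 1.82
0.1925 0.1926 1.95
0.194 0.1941 1.22
0.1955 0.1956 1.32
0.197 0.1964 4.73
0.1985 0.1967 7.99
 25.1 [ 0.4961 -0.0656  0.0385] [ 1.2  8.6 -6.2] op 0.257 [-0.38  0.12  1.93  0.    1.09 -0.2 ]
```

View pics/o9.png

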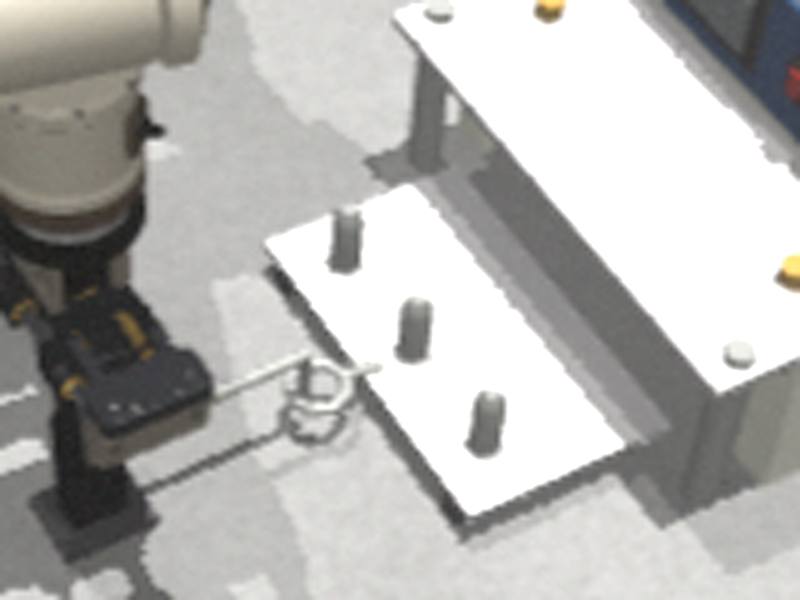

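View pics/o10.png

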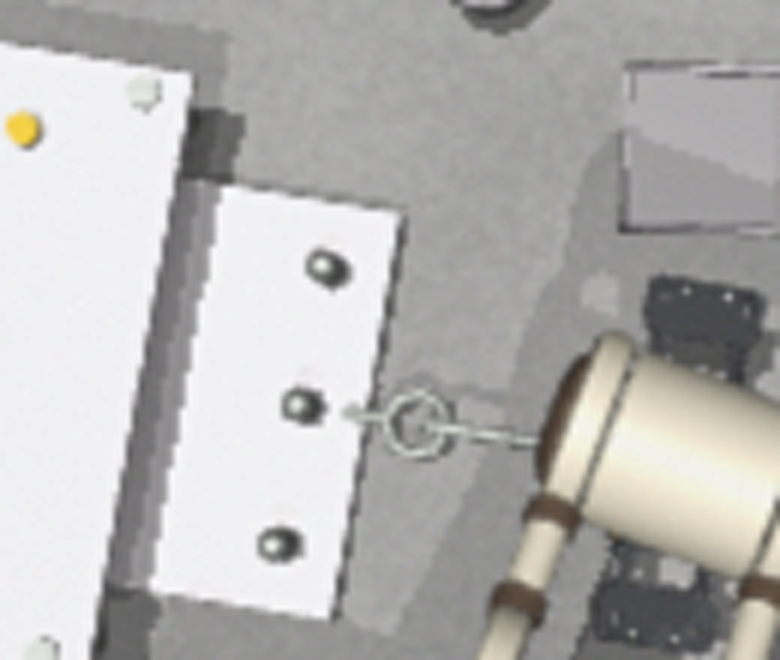

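```bash
python3 - <<'E' | grep -v -e tester -e '^rod' -e '^eye'
from eye import *
S=bot.read_camera('scene');print('tray S',ray(S,263.35,240.6,.012))
e=np.array(bot.current_ee_pos())
q=e[:2]+.0105*ex
bot.line_to([*q,.0392],max_speed=.03); st('slack')
bot.line_to([*q,.060],max_speed=.05)
bot.line_to([*q,.15],max_speed=.12); st('up')
tr=np.array([.682,-.0895])
bot.goto([*tr,.15],rot(a)); st('over tray')
bot.line_to([*tr,.055],max_speed=.15); bot.hold(.2)
S=snap('scene','s8'); e=bot.current_ee_pos()
overlay(S,rodw((e[0],e[1],yaw),e[2]-.036),230,150,330,270,6,'pics/o11.png',1.6)
E
```

```text
tray S [ 0.68457054 -0.09093548  0.012     ]
slack 25.8 [ 0.4982 -0.0555  0.0394] [ 0.3 -0.2 -3.2] op 0.257 [-0.35  0.12  1.92 -0.    1.09 -0.18]
up 27.3 [ 0.4972 -0.055   0.149 ] [-0.1  0.3 -2.8] op 0.252 [-0.35 -0.01  1.83 -0.    1.32 -0.18]
over tray 28.1 [ 0.6807 -0.0891  0.1488] [ 0.5  0.9 -3.6] op 0.257 [-0.31  0.47  1.27 -0.    1.41 -0.13]
```

View pics/o11.png

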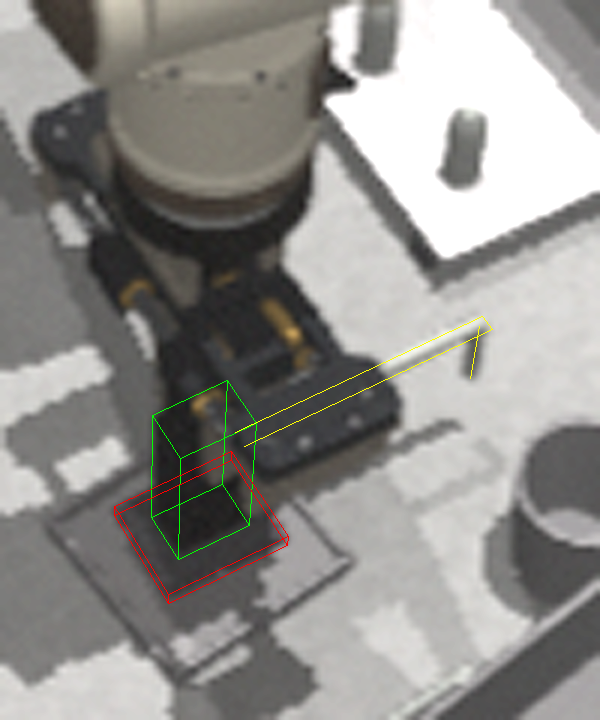

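```bash
python3 - <<'E' | grep -v -e tester -e '^rod' -e '^eye'
from eye import *
tr=np.array([.682,-.0895]); z=.045
bot.line_to([*tr,z],max_speed=.04)
while z>.036:
    z-=.001; bot.line_to([*tr,z],max_speed=.01); f=bot.current_contact_force()[2]
    if f>-1: break
st('contact'); 
bot.set_gripper(0.65); bot.hold(.3); st('rel')
bot.line_to([*tr,.14],max_speed=.15)
bot.goto([.40,-.20,.30],rot(a)); st('away')
S=snap('scene','s9');T=snap('top','t9')
overlay(S,[],100,130,330,290,3,'pics/o12.png',1.6);overlay(T,[],140,140,380,270,3,'pics/o13.png',1.6)
for k,g in dict(A=(.6095,-.2824),B=(.5066,-.4112),C=(.4361,-.2763)).items():
    b=sleevefit(S,g,off=.5);c=sleevefit(T,g,off=.5);print(k,b[0].round(4),round(b[1]),c[0].round(4),round(c[1]))
E
```

```text
contact 31.1 [ 0.6822 -0.0896  0.0399] [-2.7 -0.5  3.1] op 0.255 [-0.31  0.56  1.36 -0.    1.22 -0.13]
rel 32.1 [ 0.682  -0.0895  0.039 ] [-0.2  0.6 -0.4] op 0.65 [-0.31  0.57  1.36  0.    1.22 -0.13]
away 34.2 [ 0.4003 -0.1998  0.2993] [ 0.1  0.1 -0.1] op 0.648 [-0.73 -0.23  1.74  0.    1.64 -0.56]
A [ 0.6088 -0.2821] 55 [ 0.6104 -0.2828] 31
B [ 0.506  -0.4109] 57 [ 0.507  -0.4116] 39
C [ 0.4361 -0.2763] 41 [ 0.4348 -0.2718] 19
```

View pics/o12.png

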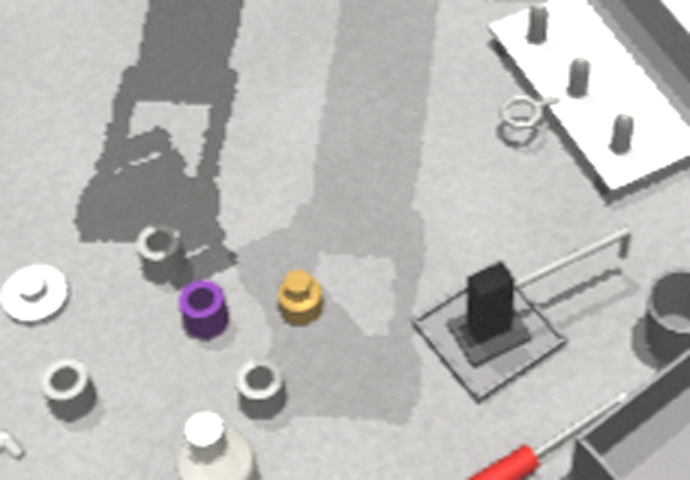

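View pics/o13.png

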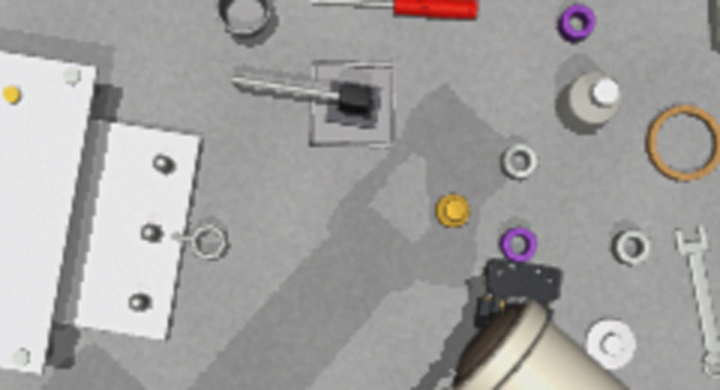

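```bash
python3 - <<'E' | grep -v -e '^rod'
from eye import *
S=bot.read_camera('scene');T=bot.read_camera('top')
w=[]
for y in(-.08,0,.08):
    w+=[(ring2(tester,-.08,y,.026,.010),r),(ring2(tester,-.08,y,.064,.010),g),(ring2(tester,-.08,y,.074,.004),(255,0,0))]
w+=[(tf(tester,[(-.115,-.12,.026),(-.115,.12,.026)]),g),(tf(tester,[(-.115,-.12,.026),(.0,-.12,.026)]),g)]
overlay(S,w,255,120,345,200,8,'pics/o14.png',1.3);overlay(T,w,160,175,215,260,8,'pics/o15.png',1.3)
overlay(S,[],255,120,345,200,8,'pics/o14n.png',1.3);overlay(T,[],160,175,215,260,8,'pics/o15n.png',1.3)
f=lambda n:cv2.imread(n)
cv2.imwrite('pics/o15.png',np.hstack([f('pics/o15.png'),f('pics/o15n.png')])[:600,:800] if 0 else cv2.resize(np.hstack([f('pics/o15.png'),f('pics/o15n.png')]),None,fx=.85,fy=.85))
E
```

```text
tester [0.5481 0.2245 1.3952] [[0.6, -0.2], [0.1, 0.3], [-0.5, -0.1], [0.1, 0.0], [1.3, -0.5]]
eye [[0.55599786 0.26876156 0.03      ]]
```

View pics/o14.png

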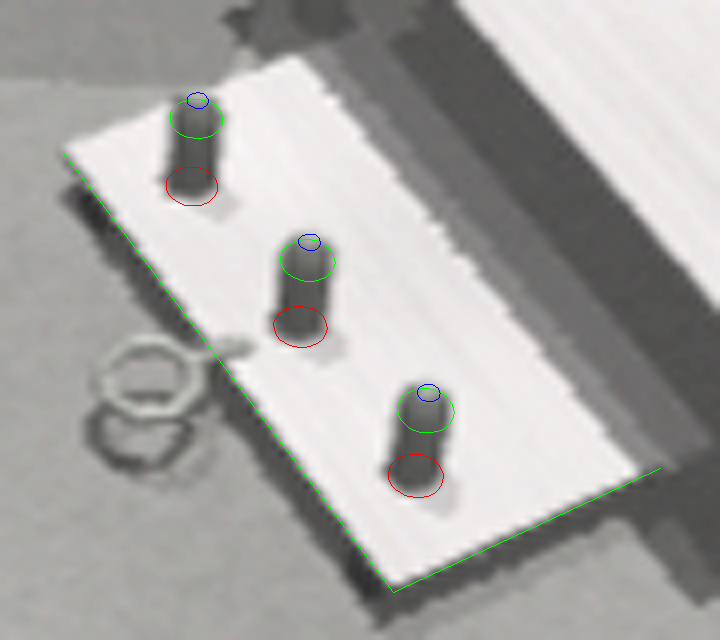

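View pics/o15.png

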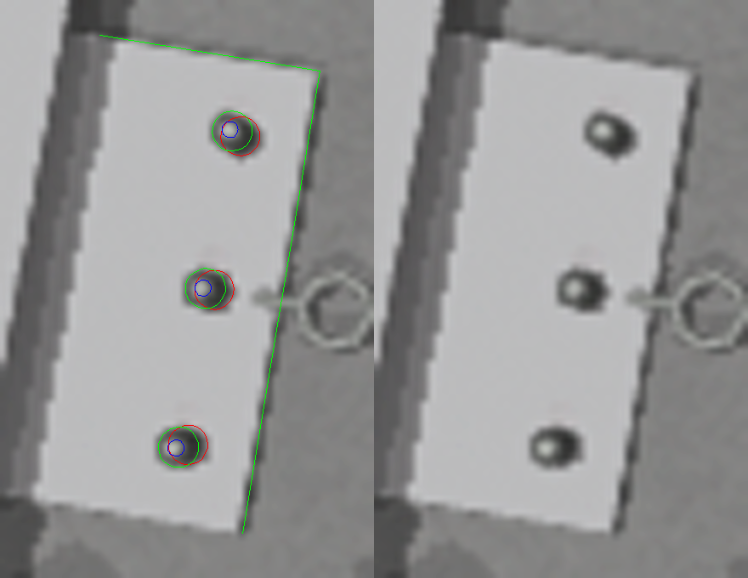

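```bash
cat > pp.py <<'E'
from eye import *
def spig(y): return tf(tester,(-.0812,y,0))[0][:2]
def measure(g,rng=.012):
    S=bot.read_camera('scene');T=bot.read_camera('top')
    b,sb=sleevefit(S,g,off=.5,rng=rng);c,sc=sleevefit(T,g,off=.5,rng=rng)
    print('meas',b.round(4),round(sb),c.round(4),round(sc))
    return b,sb,c,sc
GZ=.012
def pick(p,aj,open_=.65):
    bot.set_gripper(open_)
    bot.goto([*p,.15],rot(aj)); 
    bot.line_to([*p,.06],max_speed=.2)
    bot.line_to([*p,GZ],max_speed=.08); st('at')
    bot.set_gripper(0,newtons=25); st('grip')
    bot.line_to([*p,.03],max_speed=.06)
    bot.line_to([*p,.17],max_speed=.2); st('lift')
def place(y,dx=0,dy=0):
    s=tf(tester,(-.0812+dx,y+dy,0))[0][:2]
    bot.goto([*s,.17],rot(a)); bot.line_to([*s,.095],max_speed=.12)
    bot.hold(.2); st('over')
    return s
def lower(s,z0=.092,z1=.040):
    z=z0; fz0=np.mean([bot.current_contact_force()[2] for _ in range(3)])
    while z>z1+1e-6:
        z=max(z-.004,z1); bot.line_to([*s,z],max_speed=.03)
        f=np.array(bot.current_contact_force())
        print(round(z,3),np.round(f,1),end=' ')
        if f[2]-fz0>8: print('HIT');return z
    print(); return z
E
python3 - <<'E' | grep -v -e '^rod' -e '^tester' -e '^eye'
from pp import *
for y in(-.08,0,.08): print(spig(y), bot.inverse_kinematics([*spig(y),.04],rot(a)))
b,sb,c,sc=measure((.6095,-.2824))
p=(b+c)/2
pick(p,np.deg2rad(39))
s=place(-.08)
S=snap('scene','s10');overlay(S,[],255,100,345,200,7,'pics/o16.png',1.3)
E
```

```text
[0.61271754 0.13052511] [0.0173099  0.41962452 1.55829229 0.         1.16367584 0.19290623]
[0.5339481  0.14450277] [0.04580919 0.24816768 1.77768249 0.         1.11574248 0.22140552]
[0.45517866 0.15848043] [0.08363924 0.07344719 1.97678855 0.         1.09135691 0.25923557]
meas [ 0.6088 -0.2821] 55 [ 0.6105 -0.2828] 31
at 37.3 [ 0.6098 -0.2826  0.0121] [-0.3 -0.7 -0.7] op 0.649 [-0.61  0.56  1.42  0.    1.16 -1.29]
grip 38.3 [ 0.6096 -0.2824  0.012 ] [-0.3 -0.2  0.7] op 0.003 [-0.61  0.56  1.42 -0.    1.16 -1.29]
lift 39.6 [ 0.6088 -0.2819  0.1681] [-0.4  0.   0.1] op 0.002 [-0.61  0.41  1.3   0.    1.43 -1.29]
over 42.1 [0.6135 0.1306 0.0961] [-0.  -0.4 -0.9] op 0.009 [0.02 0.36 1.52 0.   1.26 0.19]
```

View pics/o16.png

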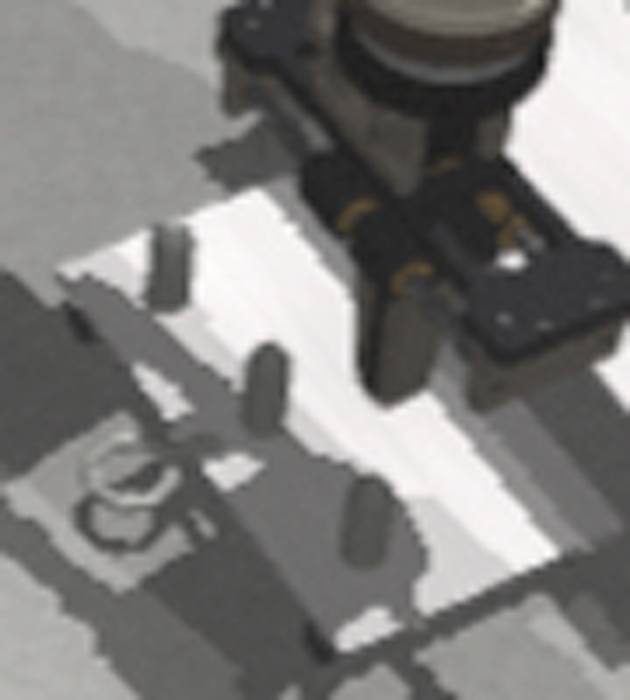

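The gripper closed on nothing: the opening reads 0.003 and no weight registers. I'll look again.

```bash
python3 - <<'E' | grep -v -e '^rod' -e '^tester' -e '^eye'
from pp import *
bot.line_to([*spig(-.08),.2],max_speed=.25)
bot.set_gripper(.65)
bot.goto([.40,.0,.30],rot(a)); st()
S=snap('scene','s11');T=snap('top','t11')
overlay(S,[],80,190,320,370,3,'pics/o17.png',1.6);overlay(T,[],240,130,400,270,5,'pics/o18.png',1.6)
E
```

```text
44.8 [4.004e-01 2.000e-04 2.998e-01] [ 0.4  0.8 -0.5] op 0.653 [-0.3  -0.37  1.84  0.    1.67 -0.13]
```

View pics/o17.png

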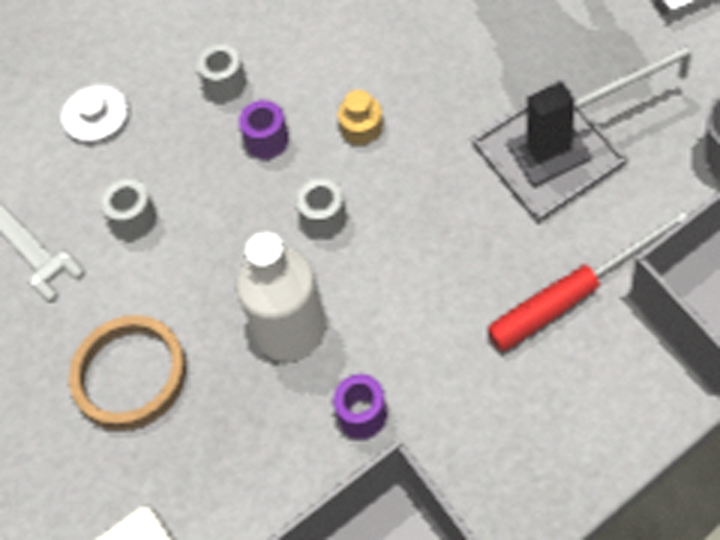

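View pics/o18.png

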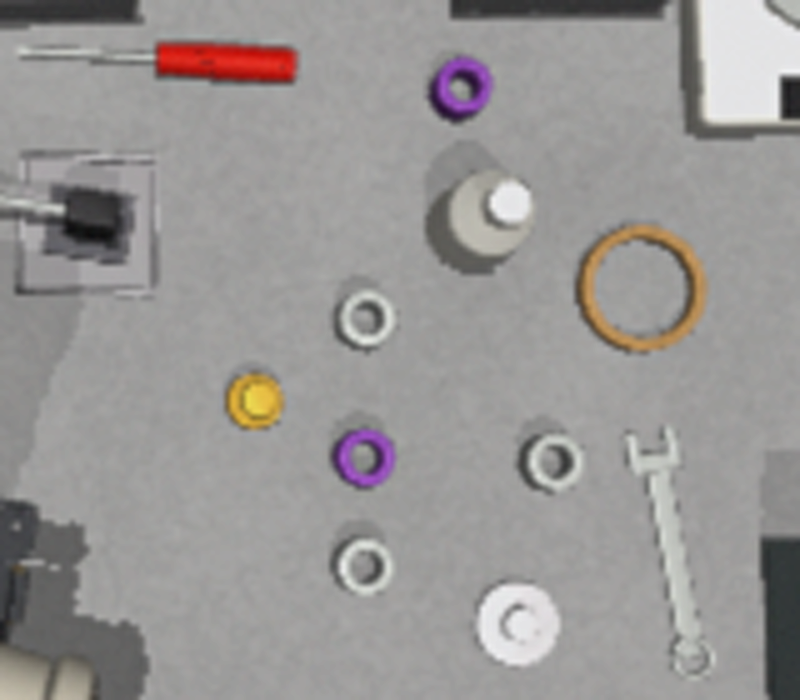

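```bash
python3 - <<'E' | grep -v -e '^rod' -e '^tester' -e '^eye'
from pp import *
b,sb,c,sc=measure((.6095,-.2824)); p=(b+c)/2
bot.goto([*p,.15],rot(np.deg2rad(39)))
bot.line_to([*p,.06],max_speed=.2);bot.hold(.2)
S=snap('scene','s12'); overlay(S,[(circ(*p,.04,.02),r),(circ(*p,0,.02),g)],130,170,250,290,6,'pics/o19.png',1.6)
st()
E
```

```text
meas [ 0.6088 -0.2821] 59 [ 0.6101 -0.2828] 35
 47.4 [ 0.6105 -0.2831  0.0619] [-0.1  0.6  0.3] op 0.65 [-0.61  0.5   1.4   0.    1.24 -1.29]
```

View pics/o19.png

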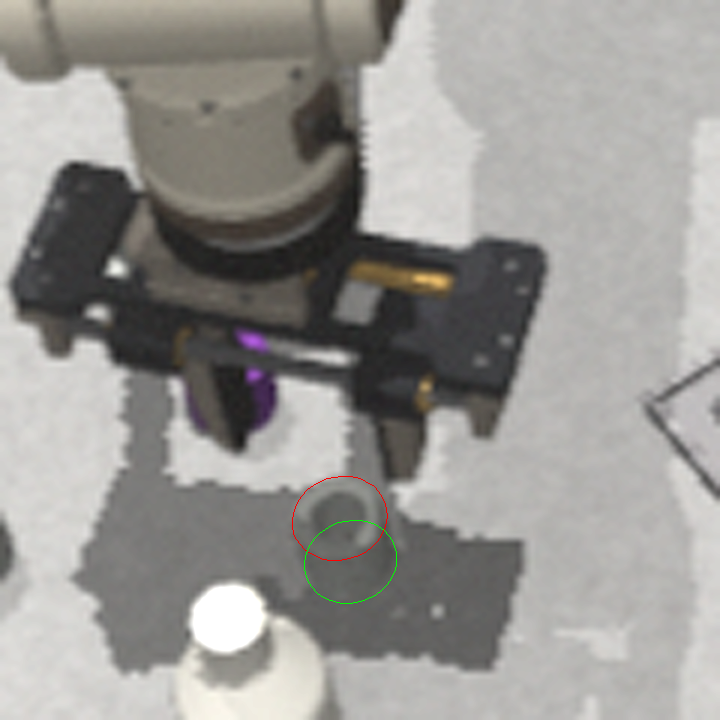

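```bash
python3 - <<'E' | grep -v -e '^rod' -e '^tester' -e '^eye'
from pp import *
e=np.array(bot.current_ee_pos()); R=Rn.from_rotvec(bot.current_tool_rot()).as_matrix(); print(R.round(3))
S=bot.read_camera('scene')
W=[]
for s in(-1,1):
    P=[e+R@np.array([s*u,v,0]) for u,v in((.03,-.01),(.03,.01),(.048,.01),(.048,-.01),(.03,-.01))]; W.append((P,r))
W.append((np.array([e-R[:,2]*0,e-R[:,2]*.088]),g))
overlay(S,W,130,170,250,290,6,'pics/o20.png',1.6)
E
```

```text
[[ 0.777  0.629  0.001]
 [ 0.629 -0.777 -0.001]
 [ 0.001  0.002 -1.   ]]
```

View pics/o20.png

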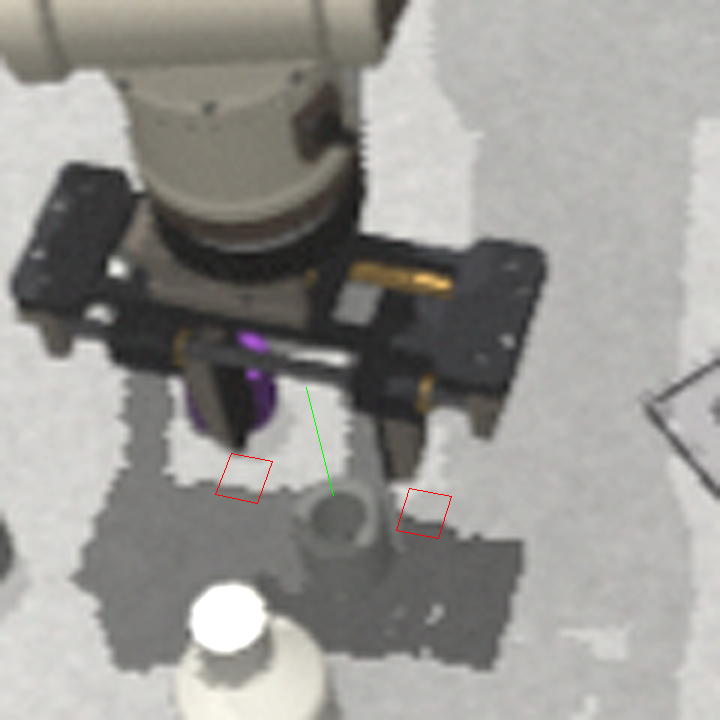

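```bash
python3 - <<'E' | grep -v -e '^rod' -e '^tester' -e '^eye'
from pp import *
e=np.array(bot.current_ee_pos()); R=Rn.from_rotvec(bot.current_tool_rot()).as_matrix()
for n,(x0,y0,x1,y1,s) in dict(scene=(150,210,220,270,10)).items():
    S=bot.read_camera(n)
    W=[]
    for d,col in((.0,r),(.02,(0,255,255)),(.03,g)):
      for s_ in(-1,1):
        P=[e+R@np.array([s_*u,v,-d]) for u,v in((.03,-.01),(.03,.01),(.048,.01),(.048,-.01),(.03,-.01))]; W.append((P,col))
    overlay(S,W,x0,y0,x1,y1,s,'pics/o21.png',1.8)
    overlay(S,[],x0,y0,x1,y1,s,'pics/o21n.png',1.8)
print(bot.current_opening())
E
```

```text
0.6498131828887986
```

View pics/o21.png

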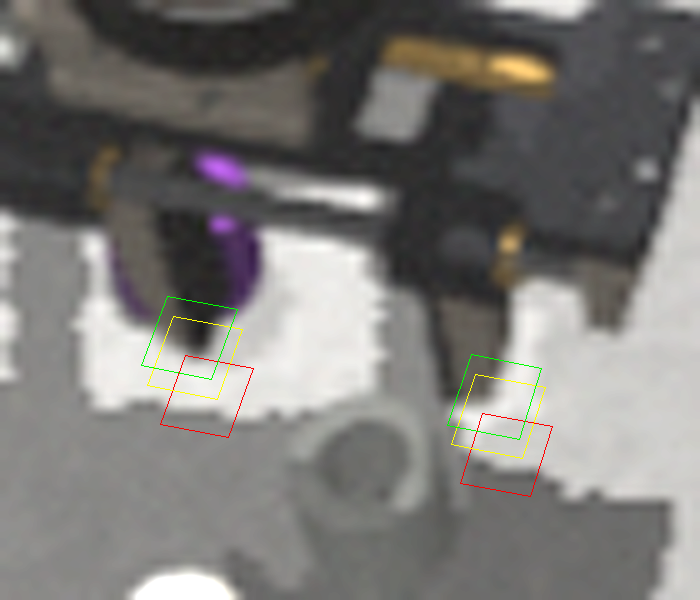

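The reported TCP seems to lie about 40 mm below the fingertips visible in the image, which would explain the empty grasp. I'll lower in steps and check each one.

```bash
python3 - <<'E' | grep -v -e '^rod' -e '^tester' -e '^eye'
from pp import *
p=np.array([.6095,-.2824])
ims=[]
for z in(.03,.01,-.005):
    bot.line_to([*p,z],max_speed=.05); bot.hold(.1); st(z)
    f=bot.current_contact_force()
    S=bot.read_camera('scene');im=S['pixels'][205:275,140:230]
    ims.append(cv2.resize(im,None,fx=4.4,fy=4.4,interpolation=cv2.INTER_CUBIC))
    if abs(f[2])>5: break
cv2.imwrite('pics/o22.png',np.clip(np.vstack([np.hstack(ims[:2]),np.hstack([ims[-1],ims[-1]])])*1.7,0,255).astype(np.uint8))
E
```

```text
0.03 48.6 [ 0.6099 -0.2827  0.0306] [ 0.6 -0.2  0.9] op 0.646 [-0.61  0.54  1.42  0.    1.19 -1.29]
0.01 49.4 [ 0.6097 -0.2825  0.0103] [ 0.7 -0.7  0.8] op 0.651 [-0.61  0.56  1.42 -0.    1.15 -1.29]
-0.005 50.0 [ 0.6096 -0.2825 -0.0049] [-0.2  0.1  0.6] op 0.648 [-0.61  0.58  1.43  0.    1.13 -1.29]
```

View pics/o22.png

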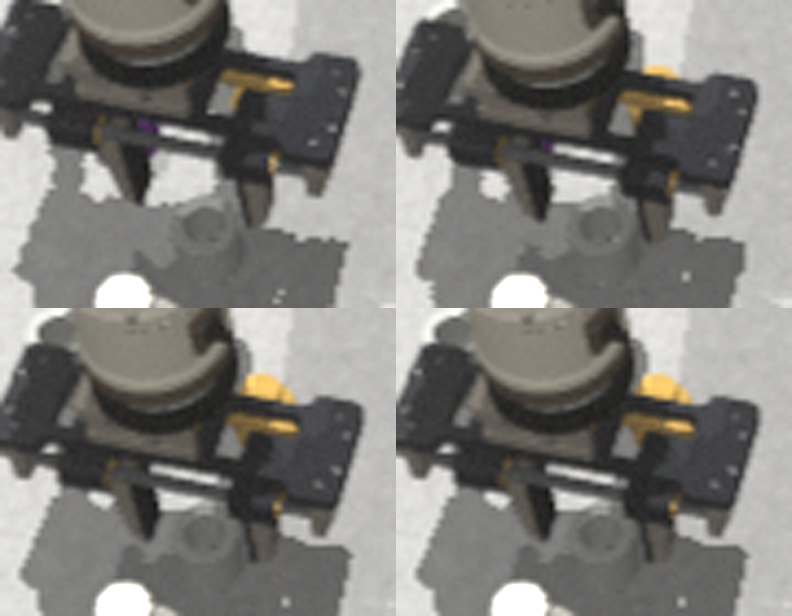

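```bash
python3 - <<'E' | grep -v -e '^rod' -e '^tester' -e '^eye'
from pp import *
p=np.array([.6095,-.2824]); z=-.005
while z>-.045:
    z-=.002; bot.line_to([*p,z],max_speed=.02); f=bot.current_contact_force()[2]
    print(round(z,3),round(f,1),end='; ')
    if f>2.5 : break
st()
S=bot.read_camera('scene');overlay(S,[],140,195,230,275,7,'pics/o23.png',1.8)
E
```

```text
-0.007 -0.5; -0.009 -1.3; -0.011 0.2; -0.013 0.7; -0.015 -0.4; -0.017 -0.2; -0.019 -1.4; -0.021 0.9; -0.023 0.5; -0.025 -0.3; -0.027 -0.4; -0.029 -0.2; -0.031 0.5; -0.033 0.4; -0.035 0.2; -0.037 -0.6; -0.039 3.4;  54.4 [ 0.61   -0.2828 -0.0384] [ 0.4 -1.3  3.4] op 0.647 [-0.61  0.63  1.44 -0.    1.08 -1.29]
```

View pics/o23.png

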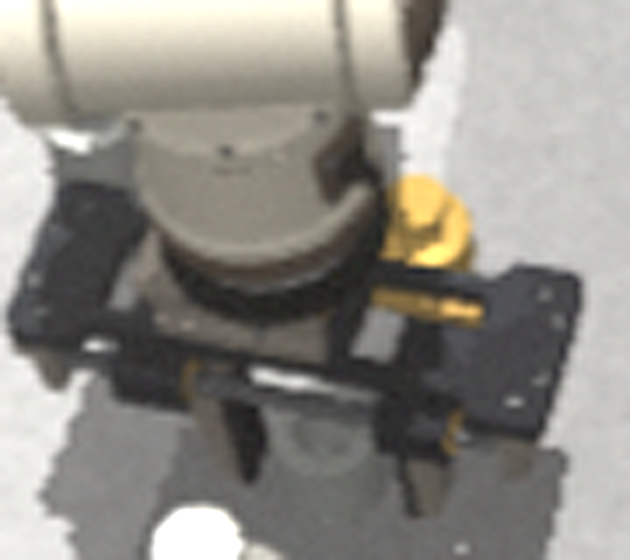

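```bash
sed -i 's/^GZ=.012/GZ=-.028/; s/\[\*p,.03\],max_speed=.06/[*p,GZ+.015],max_speed=.06/; s/\[\*p,.06\],max_speed=.2/[*p,.03],max_speed=.2/; s/\[\*s,.095\]/[*s,.055]/; s/z0=.092,z1=.040/z0=.052,z1=-.0005/; s/\[\*p,.17\]/[*p,.13]/; s/\[\*s,.17\]/[*s,.13]/' pp.py; cat pp.py | grep -n "line_to\|goto\|def"
python3 - <<'E' | grep -v -e '^rod' -e '^tester' -e '^eye'
from pp import *
p=np.array([.6095,-.2824])
bot.line_to([*p,GZ],max_speed=.03); st('at')
bot.set_gripper(0,newtons=25); st('grip')
bot.line_to([*p,GZ+.015],max_speed=.06)
bot.line_to([*p,.13],max_speed=.2); st('lift')
if bot.current_opening()>.3:
    s=place(-.08)
    S=snap('scene','s13');overlay(S,[],255,100,345,190,7,'pics/o24.png',1.3)
E
```

```text
2:def spig(y): return tf(tester,(-.0812,y,0))[0][:2]
3:def measure(g,rng=.012):
9:def pick(p,aj,open_=.65):
11:    bot.goto([*p,.15],rot(aj)); 
12:    bot.line_to([*p,.03],max_speed=.2)
13:    bot.line_to([*p,GZ],max_speed=.08); st('at')
15:    bot.line_to([*p,GZ+.015],max_speed=.06)
16:    bot.line_to([*p,.13],max_speed=.2); st('lift')
17:def place(y,dx=0,dy=0):
19:    bot.goto([*s,.13],rot(a)); bot.line_to([*s,.055],max_speed=.12)
22:def lower(s,z0=.052,z1=-.0005):
25:        z=max(z-.004,z1); bot.line_to([*s,z],max_speed=.03)
at 55.0 [ 0.6095 -0.2824 -0.028 ] [ 0.9 -0.2  0.2] op 0.654 [-0.61  0.61  1.44  0.    1.09 -1.29]
grip 55.5 [ 0.6093 -0.2823 -0.0282] [-0.6  0.4 -0.4] op 0.436 [-0.61  0.61  1.44 -0.    1.09 -1.29]
lift 56.7 [ 0.6085 -0.2817  0.1281] [-0.5 -0.1 -3.2] op 0.436 [-0.61  0.44  1.35 -0.    1.36 -1.29]
over 59.2 [0.6136 0.1305 0.0562] [-1.5  0.3 -3. ] op 0.431 [0.02 0.4  1.55 0.   1.19 0.19]
```

View pics/o24.png

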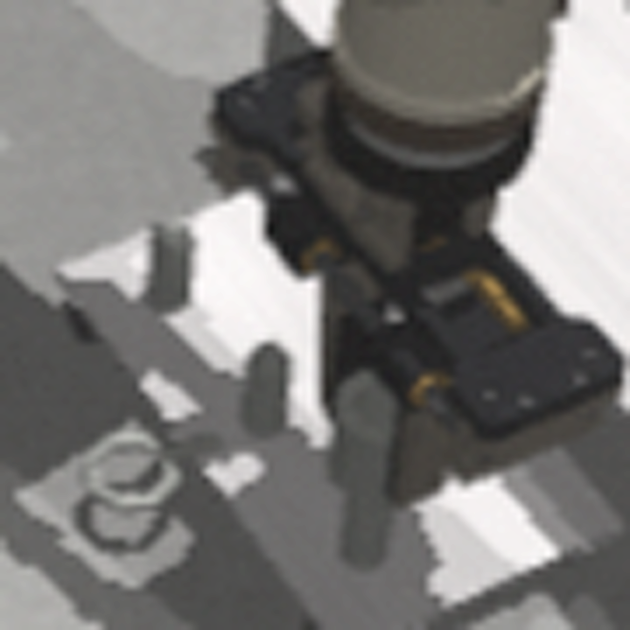

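```bash
python3 - <<'E' | grep -v -e '^rod' -e '^tester' -e '^eye'
from pp import *
s=spig(-.08); z=lower(s); st(z)
S=snap('scene','s14');overlay(S,[],255,100,345,190,7,'pics/o25.png',1.3)
E
```

```text
0.048 [-0.4 -0.2 -2.7] 0.044 [ 0.   0.5 -1.7] 0.04 [ 0.1 -0.2 -2.1] 0.036 [-0.2  0.2 -2.7] 0.032 [ 0.4  2.6 -4.7] 0.028 [-0.4  5.  -3.3] 0.024 [-0.1  5.4 -3.2] 0.02 [-2.2  5.5 -2.7] 0.016 [-0.8  5.4 -1.2] 0.012 [-1.5  4.8 -2. ] 0.008 [-1.5  5.7 -1.5] 0.004 [-2.   6.  -2.6] -0.0 [-2.1  6.4 -2.6] -0.001 [-2.8  6.  -0.4] 
-0.0005 63.4 [ 6.125e-01  1.311e-01 -3.000e-04] [-2.8  6.  -0.4] op 0.436 [0.02 0.47 1.57 0.   1.09 0.19]
```

View pics/o25.png

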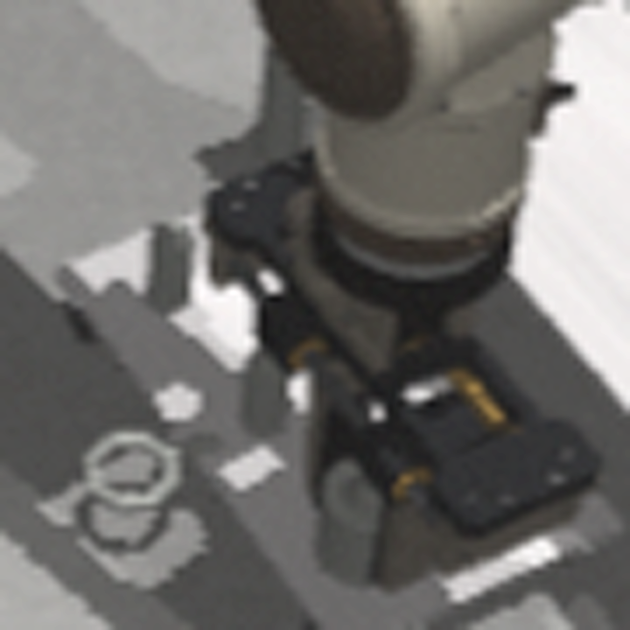

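```bash
sed -i 's/-.0812/-.0795/g' pp.py; python3 - <<'E' | grep -v -e '^rod' -e '^tester' -e '^eye'
from pp import *
s=np.array(bot.current_ee_pos())[:2]
bot.set_gripper(.62); bot.hold(.2)
bot.line_to([*s,.06],max_speed=.1); bot.line_to([*s,.13],max_speed=.2)
bot.goto([.45,-.05,.2],rot(a)); st()
S=snap('scene','s15');overlay(S,[],255,110,345,200,7,'pics/o26.png',1.3)
measure((.5066,-.4112)); measure((.4361,-.2763))
E
```

```text
66.4 [ 0.4501 -0.0495  0.1992] [ 0.3  0.4 -0.6] op 0.622 [-0.38 -0.18  1.89  0.    1.44 -0.2 ]
meas [ 0.5061 -0.4108] 58 [ 0.5071 -0.4116] 38
meas [ 0.4359 -0.276 ] 55 [ 0.4365 -0.2767] 36
```

View pics/o26.png

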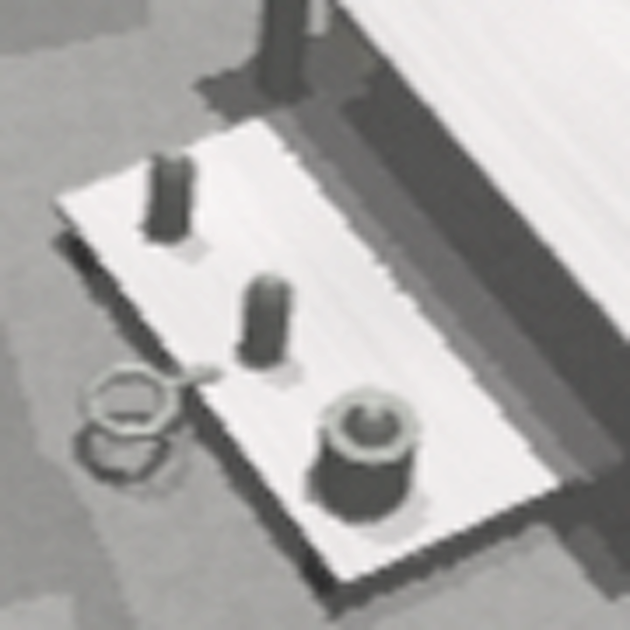

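The first sleeve is fully seated on the far spigot, with its rim at crop (370,430) and the spigot tip inside. Next is sleeve B.

```bash
python3 - <<'E' | grep -v -e '^rod' -e '^tester' -e '^eye'
from pp import *
b,sb,c,sc=measure((.5066,-.4112)); p=(b+c)/2
assert np.linalg.norm(b-c)<.005 and sb>40 and sc>25
pick(p,0.0)
if bot.current_opening()>.3:
    s=place(0)
    z=lower(s); st(z)
    S=snap('scene','s16');overlay(S,[],245,100,345,190,7,'pics/o27.png',1.3)
E
```

```text
meas [ 0.5061 -0.4108] 58 [ 0.5071 -0.4116] 38
at 70.2 [ 0.5069 -0.4116 -0.0276] [ 0.5 -0.3  0.1] op 0.653 [-0.87  0.57  1.5  -0.    1.07 -0.87]
grip 70.6 [ 0.5069 -0.4115 -0.0274] [-0.2  0.3  2.4] op 0.433 [-0.87  0.57  1.5  -0.    1.07 -0.87]
lift 71.8 [ 0.5058 -0.4103  0.1281] [-1.2 -0.5 -2.1] op 0.431 [-0.87  0.39  1.41  0.    1.34 -0.87]
over 74.8 [0.5351 0.1462 0.0561] [-0.1 -0.2 -1.9] op 0.431 [0.05 0.23 1.77 0.   1.15 0.22]
0.048 [-0.4  0.1 -2.2] 0.044 [ 0.4  0.4 -2. ] 0.04 [ 0.3  0.2 -2.3] 0.036 [-0.  -0.  -2.1] 0.032 [ 0.3  0.3 -2.5] 0.028 [-0.3 -0.3 -2. ] 0.024 [ 0.5 -0.7 -2.5] 0.02 [-0.7 -0.2 -1.8] 0.016 [-0.3 -0.2 -2.7] 0.012 [-0.5 -0.1 -2.2] 0.008 [ 0.7  0.2 -1.6] 0.004 [ 0.1 -0.4 -2.3] -0.0 [ 0.  -1.1 -2.8] -0.001 [-0.1  0.1 -2. ] 
-0.0005 78.9 [ 5.344e-01  1.462e-01 -4.000e-04] [-0.1  0.1 -2. ] op 0.435 [ 0.05  0.31  1.79 -0.    1.04  0.22]
```

View pics/o27.png

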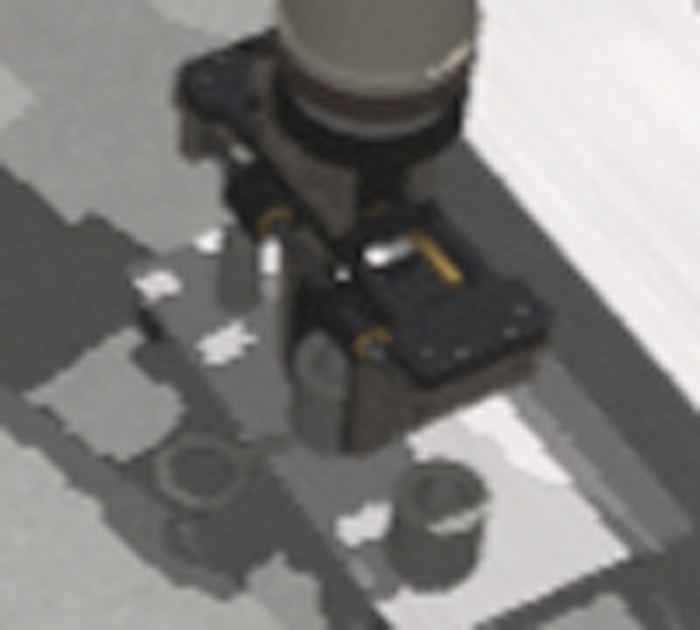

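Sleeve B went on with no lateral force. I'll release it and continue with sleeve C.

```bash
python3 - <<'E' | grep -v -e '^rod' -e '^tester' -e '^eye'
from pp import *
s=np.array(bot.current_ee_pos())[:2]
bot.set_gripper(.62); bot.hold(.2)
bot.line_to([*s,.06],max_speed=.1); bot.line_to([*s,.13],max_speed=.2)
bot.goto([.45,-.05,.2],rot(a)); 
S=snap('scene','s17');overlay(S,[],255,110,345,200,7,'pics/o28.png',1.3)
b,sb,c,sc=measure((.4361,-.2763)); p=(b+c)/2
if np.linalg.norm(b-c)<.005 and sb>40 and sc>25:
  pick(p,-np.pi/2)
  if bot.current_opening()>.3:
    s=place(.08)
    z=lower(s); st(z)
E
```

```text
meas [ 0.4359 -0.2759] 55 [ 0.4365 -0.2767] 36
at 84.8 [ 0.4365 -0.2767 -0.0276] [ 0.3 -0.  -0.2] op 0.653 [-0.8   0.27  1.91 -0.    0.96  0.77]
grip 85.2 [ 0.4365 -0.2767 -0.0276] [-1.3 -0.3  2.4] op 0.424 [-0.8   0.27  1.91 -0.    0.96  0.77]
lift 86.5 [ 0.4353 -0.2755  0.1284] [-0.1  0.3 -2.4] op 0.428 [-0.8   0.05  1.81 -0.    1.28  0.77]
over 89.1 [0.4563 0.1602 0.0559] [-0.7  0.3 -2.8] op 0.428 [0.09 0.05 1.96 0.   1.12 0.26]
0.048 [-0.   0.5 -2.3] 0.044 [-0.5  1.1 -3.1] 0.04 [-0.4  0.4 -2.5] 0.036 [ 0.7  0.2 -2.2] 0.032 [ 0.8  0.5 -2.7] 0.028 [ 0.4 -0.3 -2.3] 0.024 [ 0.   0.5 -2.3] 0.02 [ 0.4 -0.1 -1.9] 0.016 [ 1.2 -0.5 -3. ] 0.012 [ 0.6 -0.3 -2.7] 0.008 [-0.8 -0.5 -1.8] 0.004 [ 0.8  0.5 -2.4] -0.0 [ 0.4  0.5 -2. ] -0.001 [ 0.2  0.3 -2.2] 
-0.0005 93.1 [ 4.556e-01  1.601e-01 -4.000e-04] [ 0.2  0.3 -2.2] op 0.428 [ 0.09  0.14  1.99 -0.    1.    0.26]
```

View pics/o28.png

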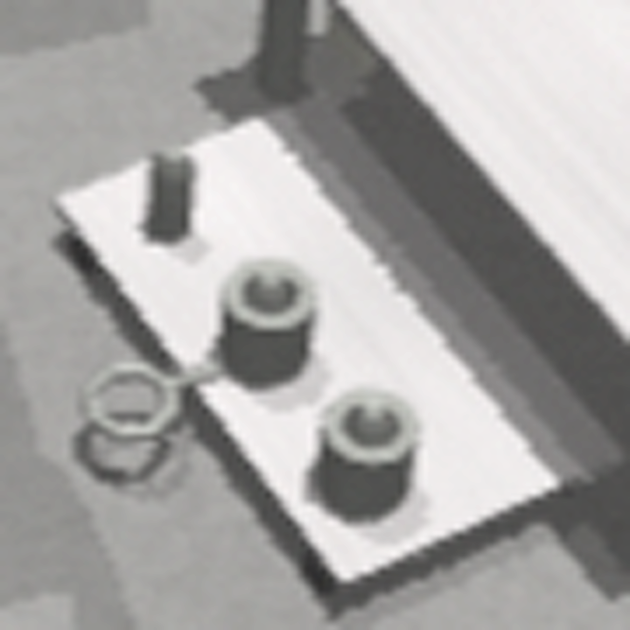

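```bash
python3 - <<'E' | grep -v -e '^rod' -e '^tester' -e '^eye'
from pp import *
s=np.array(bot.current_ee_pos())[:2]
bot.set_gripper(.62); bot.hold(.2)
bot.line_to([*s,.06],max_speed=.1); bot.line_to([*s,.13],max_speed=.2)
bot.goto([.45,-.05,.2],rot(a)); st()
S=snap('scene','s18');overlay(S,[],80,110,360,320,2.8 and 3,'pics/o29x.png',1.4)
overlay(S,rodw((.682,-.0895,yaw),.004)+[(ring2(tester,-.145,0,.034,.018),r)],240,110,345,260,5,'pics/o29.png',1.4)
im=cv2.imread('pics/o29x.png');cv2.imwrite('pics/o29x.png',cv2.resize(im,(800,600)))
E
```

```text
96.0 [ 0.4494 -0.049   0.1986] [-0.6 -0.3  0.8] op 0.621 [-0.38 -0.19  1.89  0.    1.44 -0.2 ]
```

View pics/o29x.png

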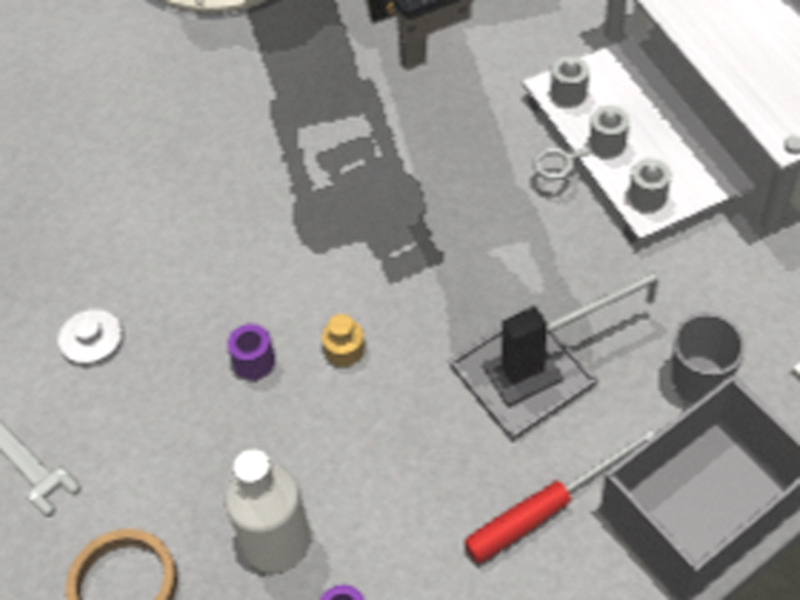

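View pics/o29.png

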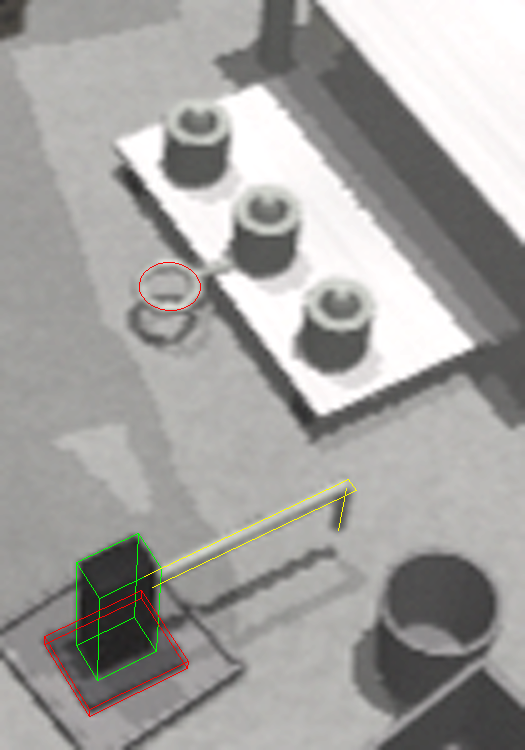

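```bash
python3 - <<'E' | grep -v -e '^rod' -e '^tester' -e '^eye'
from pp import *
tr=[.682,-.0895]
bot.set_gripper(.75)
bot.goto([*tr,.15],rot(a)); bot.line_to([*tr,.07],max_speed=.15); bot.line_to([*tr,.002],max_speed=.08); st('at')
bot.set_gripper(0,newtons=50); bot.hold(.2); st('grip')
bot.line_to([*tr,.03],max_speed=.06); bot.line_to([*tr,.13],max_speed=.2); st('lift')
q=[.4982,-.0555]
bot.goto([*q,.13],rot(a)); bot.line_to([*q,.030],max_speed=.12); bot.hold(.2); st('above eye')
S=snap('scene','s19'); e=bot.current_ee_pos()
overlay(S,[],220,110,340,220,6,'pics/o30.png',1.5)
E
```

```text
at 99.2 [ 0.6827 -0.0897  0.0028] [0.  0.3 0.2] op 0.751 [-0.31  0.61  1.37  0.    1.16 -0.13]
grip 100.1 [ 0.682  -0.0895  0.002 ] [ 0.2  1.3 -0.8] op 0.256 [-0.31  0.61  1.37 -0.    1.16 -0.13]
lift 101.4 [ 0.6811 -0.0892  0.1284] [-0.2  0.7 -4.1] op 0.26 [-0.31  0.48  1.29 -0.    1.37 -0.13]
above eye 103.3 [ 0.4989 -0.0557  0.0308] [ 1.   0.7 -2.8] op 0.253 [-0.35  0.14  1.93 -0.    1.07 -0.18]
```

View pics/o30.png

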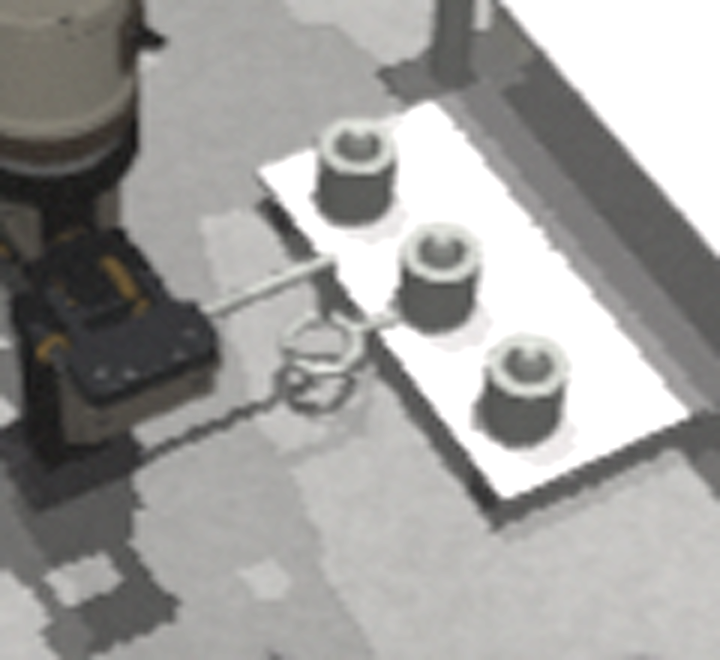

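```bash
python3 - <<'E' | grep -v -e '^rod' -e '^tester' -e '^eye'
from pp import *
q=[.4982,-.0555]
ok=True
for z in(.022,.016,.012,.008,.004,.0015):
    bot.line_to([*q,z],max_speed=.03); f=bot.current_contact_force(); print(z,np.round(f,1))
    if f[2]>2: ok=False;print('hit');break
if ok:
    p=eye-L*ex; q=np.array(q)
    for d in(.01,.02,.03):
        bot.line_to([*(q+d*ex),.0015],max_speed=.03); f=np.array(bot.current_contact_force()); print(d,'along',round(f[:2]@ex,2))
st()
S=snap('scene','s20');overlay(S,[],220,110,340,220,6,'pics/o31.png',1.5)
E
```

```text
0.022 [-0.9  0.  -3.5]
0.016 [-0.6  0.9 -3. ]
0.012 [ 0.7  1.2 -3.7]
0.008 [-0.6 -0.4 -3.6]
0.004 [ 0.2 -0.4 -3.6]
0.0015 [ 0.3  0.2 -3.6]
0.01 along -0.26
0.02 along 0.01
0.03 along -0.86
 106.8 [ 0.5034 -0.0254  0.0014] [-0.5 -0.8 -3.4] op 0.262 [-0.29  0.19  1.93  0.    1.02 -0.12]
```

View pics/o31.png

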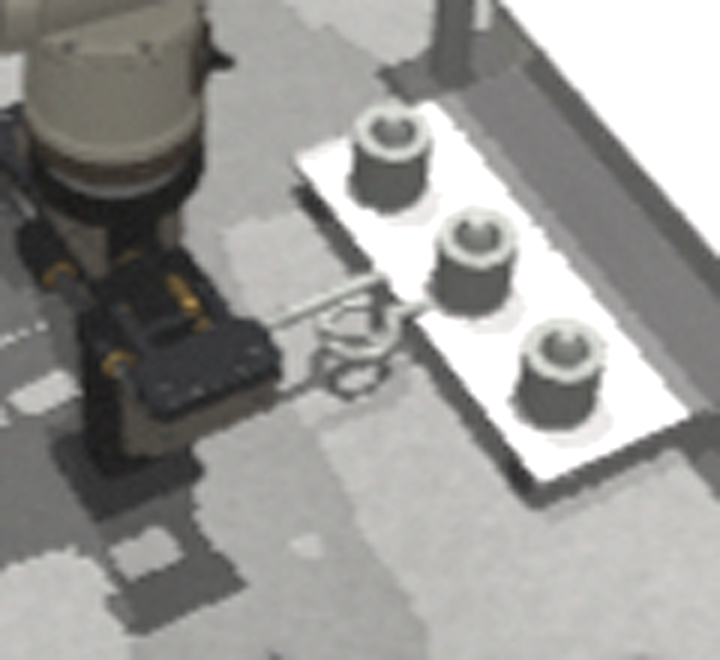

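The carriage moves in with the pin in the eye. I'll push it home gently.

```bash
python3 - <<'E' | grep -v -e '^rod' -e '^tester' -e '^eye'
from pp import *
p=eye-L*ex
def fa(): return np.mean([np.array(bot.current_contact_force())[:2]@ex for _ in range(3)])
Z=.0015
bot.line_to([*(p-.08*ex),Z],max_speed=.05)
bot.line_to([*(p+.000*ex),Z],max_speed=.05); bot.hold(.2); print('f',fa())
d=.0
while d<.032:
    d+=.0015
    bot.line_to([*(p+d*ex),Z],max_speed=.008)
    e=np.array(bot.current_ee_pos()); f=fa(); print(round(d,4),round((e[:2]-p)@ex,4),round(f,2))
    if f<-7: break
st()
S=snap('scene','s21');overlay(S,[],260,70,380,190,6,'pics/o32.png',1.8)
E
```

```text
f -0.8365064173873261
0.0015 0.0015 -1.73
0.003 0.0031 -1.93
0.0045 0.0046 -2.08
0.006 0.0062 -1.33
0.0075 0.0076 -1.47
0.009 0.0091 -0.81
0.0105 0.0106 -1.51
0.012 0.0122 -0.59
0.0135 0.0136 -1.48
0.015 0.0143 -4.57
0.0165 0.0144 -10.92
 114.3 [0.5339 0.1421 0.0019] [ -2.4 -10.7   0.6] op 0.26 [ 0.04  0.31  1.79 -0.    1.04  0.22]
```

View pics/o32.png

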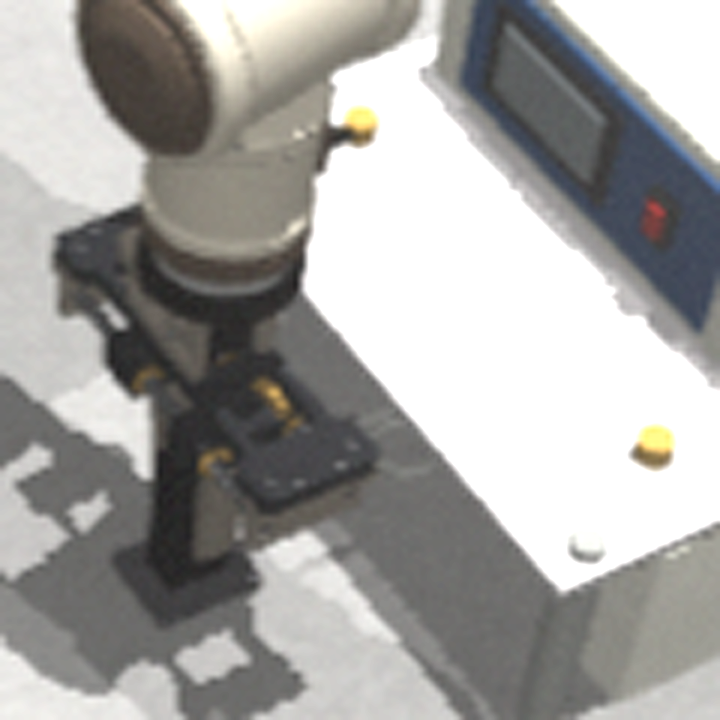

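```bash
python3 - <<'E' | grep -v -e '^rod' -e '^tester' -e '^eye'
from pp import *
p=eye-L*ex
bot.line_to([*(p+.004*ex),.0015],max_speed=.03); st('slack')
bot.line_to([*(p+.004*ex),.026],max_speed=.04); st('up')
bot.line_to([*(p-.12*ex),.026],max_speed=.12); bot.line_to([*(p-.12*ex),.13],max_speed=.15)
tr=[.682,-.0895]
bot.goto([*tr,.13],rot(a)); bot.line_to([*tr,.02],max_speed=.12); bot.hold(.2)
S=snap('scene','s22'); e=bot.current_ee_pos(); overlay(S,rodw((e[0],e[1],yaw),e[2]+.002),230,150,330,270,6,'pics/o33.png',1.6)
z=.008; bot.line_to([*tr,z],max_speed=.04)
while z>-.002:
    z-=.001; bot.line_to([*tr,z],max_speed=.01); f=bot.current_contact_force()[2]
    if f>-1: break
st('contact'); bot.set_gripper(.75); bot.hold(.3)
bot.line_to([*tr,.12],max_speed=.12)
bot.goto([.35,-.2,.25],rot(a)); bot.hold(.3); st('away')
S=snap('scene','s23');T=snap('top','t23')
overlay(S,rodw((*tr,yaw),.004)+[(ring2(tester,.045,0,.034,.018),r)],230,70,370,270,4,'pics/o34.png',1.8)
cv2.imwrite('pics/s23b.png',cv2.resize(S['pixels'],(800,600)));cv2.imwrite('pics/t23b.png',cv2.resize(T['pixels'],(800,600)))
overlay(S,[],280,90,370,190,7,'pics/o35.png',2.2)
E
```

```text
slack 115.0 [0.5317 0.132  0.0015] [ 0.5 -1.  -4.1] op 0.256 [0.02 0.29 1.81 0.   1.04 0.2 ]
up 115.8 [0.5316 0.1319 0.0259] [ 0.2  0.  -3.3] op 0.256 [ 0.02  0.26  1.8  -0.    1.09  0.2 ]
contact 122.2 [ 0.6821 -0.0896  0.002 ] [-3.3  1.2  5.2] op 0.259 [-0.31  0.61  1.37 -0.    1.16 -0.13]
away 126.1 [ 0.3503 -0.1999  0.2498] [ 1.   0.9 -0.4] op 0.746 [-0.82 -0.35  1.93  0.    1.57 -0.65]
```

View pics/o34.png

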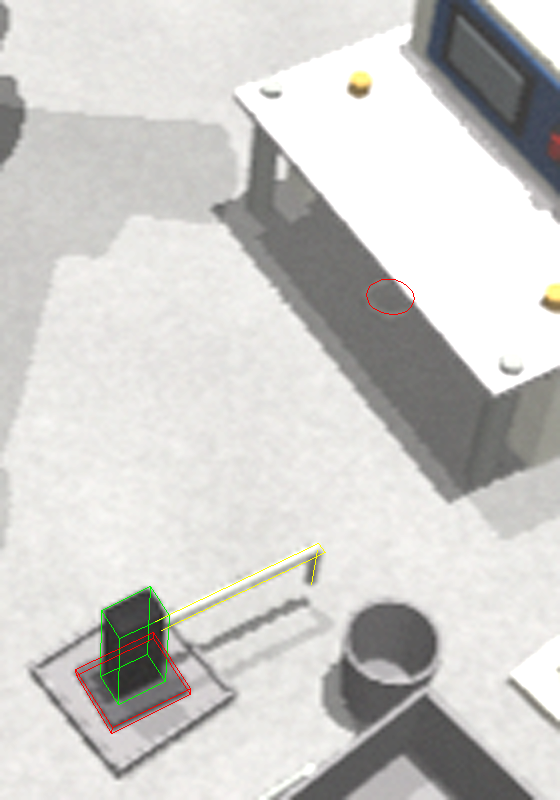

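View pics/s23b.png

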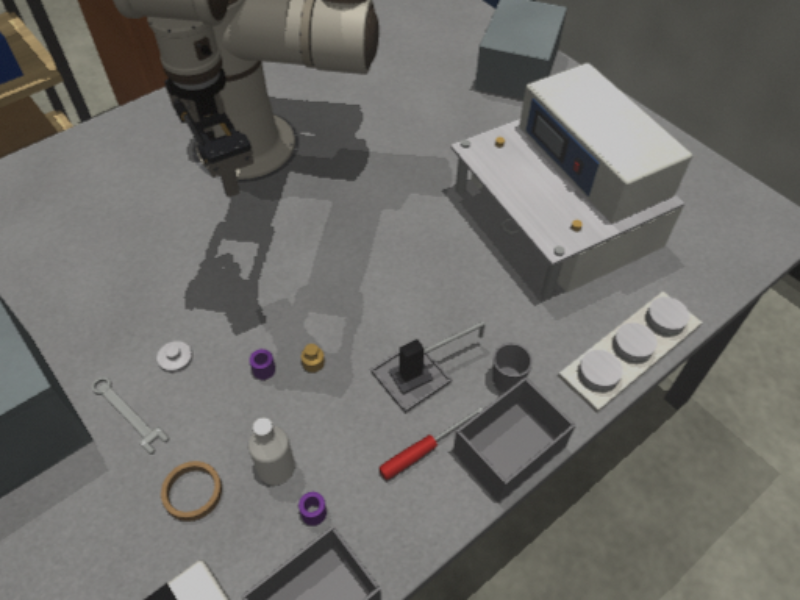

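View pics/o35.png

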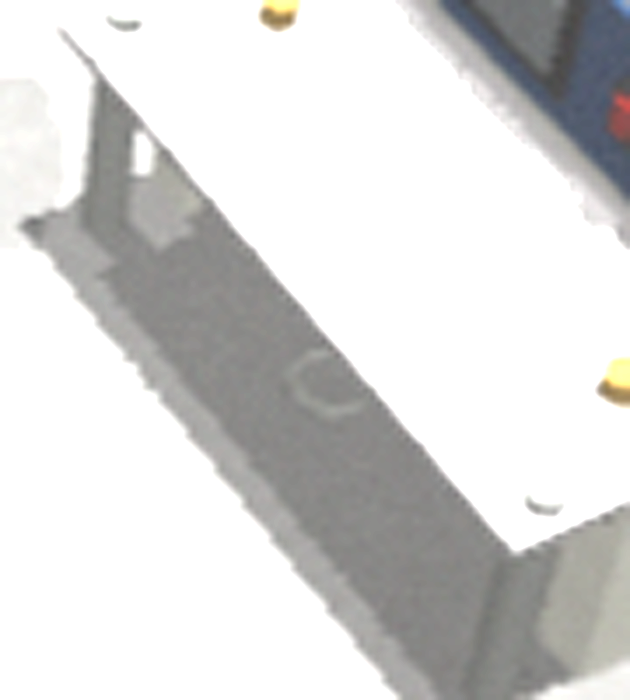

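```bash
python3 - <<'E'
import cv2,numpy as np
a=cv2.imread('pics/scene0.png').astype(int)[125:165,305:350];b=cv2.imread('pics/s23.png').astype(int)[125:165,305:350]
o=np.hstack([cv2.resize(np.clip((x-20)*4.,0,255).astype(np.uint8),None,fx=8,fy=8,interpolation=cv2.INTER_CUBIC) for x in(a,b)])
cv2.imwrite('pics/cmp.png',o)
E
```

```text
(no output)
```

View pics/cmp.png

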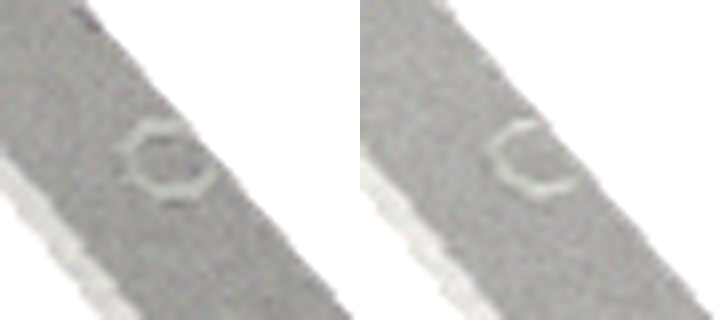

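```bash
python3 - <<'E'
from h import *
bot.job_done(); st('done')
E
```

```text
the job is handed in; nothing more can be done
the job is handed in; nothing more can be done
```

The job is done and handed in, at about 126 s on the robot's clock. The three steel sleeves are on their own spigots, the loaded carriage is home, and the rod is upright in its tray.

**What I did:**
- **Carriage out:** I hooked the eye under the plate and drew the carriage slowly until the force rose at the stop.
- **Sleeves:** each was lowered to deck level.
- **Carriage home:** I pushed it back with the rod until the force rose at the stop. The two stops and the pin's play in the eye give about 0.190 m of travel.

**Last checks:**
- After the third sleeve, a picture showed all three down on the deck around their spigots. They are under the plate now, so I could not see them again after the push.
- The rod matches its expected pose in the tray, standing by itself.
- The eye sits about 1 pixel (a few mm) further in than in the first picture. The carriage seems to have started slightly out, and it is now against its stop.
- In the last scene picture the bystanders and both purple sleeves look where they were.

**What went wrong or disagreed:**
- My first sleeve grasp closed on nothing. The fingertips sit about 38 mm above the reported TCP, which I confirmed by lightly touching the bench. All later grasps used that correction.
- Because of that offset, my first grip on the rod held only the top of its handle, but it did not slip.
- The first sleeve went on with about 6 N of side force, toward the carriage's out stop. I shifted the target by under 2 mm and the other two went on freely.
- I saw none of the sleeves get knocked aside.

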